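# Clear and zero the packing-bench scale

## Robot

A 7-joint arm with a two-finger parallel gripper is mounted at the origin on the work surface. World frame = base frame: x ahead of the robot, y to its left, z up, the work surface at z = 0. Lengths are in m, angles in rad, forces in N, time in s.
With the tool pointing down it reaches from about 0.4 to 0.875 m from the base axis. Payload 6.5 kg.
Tool frame: the origin (TCP) lies midway between the tips of the shut fingers; the grasp point (between the pads) lies 19 mm behind it; x points along the fingers, y is the direction in which the jaws open and shut, and the axes are right-handed (so a half turn about x gives the same grasp; the last joint's range is limited). The gripper opens to 88 mm and grips with 3 to 60 N. Pads are 18 mm wide; open, the fingers measure 123 mm over their backs; the gripper's body (75 mm by 187 mm) begins 45 mm behind the grasp point.
Start: joints at [1.155, 0.536, -0.004, 1.538, 0.003, 1.067, -0.071], TCP at [0.223, -0.611, 0.239] pointing down, gripper open.
Joint ranges: [-2.7, 2.7], [-0.37, 2.16], [-1.27, 1.26], [0.24, 2.4], [-1.31, 4.45], [0.19, 1.91], [-2.76, 2.76]. Speed limits (rad/s): [2.39, 2.39, 3.14, 3.14, 3.14, 3.14, 3.14].

## Interface

Orientations are given as a rotation vector (axis times angle).
In Python, from workcell import ctrl gives the robot as it stands. The module is installed in compiled form; this text tells all that it offers.
- The arm moves only by the tool play_rows, never from a script. Its argument "motion" is one flat list of numbers, 6 for each row, row after row: the shift along the tool's x, y, z in cm, then the turn, a rotation vector about the tool's x, y, z in rad. A call has 1 to 20 rows; each row is the pose to reach, as a shift and turn from the pose measured when the call began, along the tool's axes at that moment; what a row does not reach only later rows make up. A row lasts 1/12 s, in which the tool goes at most 41.7 mm and 7.16 degrees, less where a joint would pass 70% of its speed; a pose out of reach is approached as far as the arm can. A call with a gripper value outside its range is refused whole. "fingers" is the opening, from 0 (shut) to 1 (fully open), set as the call begins (left out, the last holds). The fingers move at their own pace and stop on an object; the grip force is fixed at half the most. Time passes only in rows, so rows that repeat a pose let the fingers close. It gives the time, the measured TCP pose, the force and the opening at its end, in the units of the state.
- ctrl.state(): the state, without advancing time (a new reading comes with each control period).
- ctrl.capture(name): name is "side" or "top" or "wrist"; returns (picture, depth): 384x512x3 uint8, blue, green, red; 384x512 float32, m along the optical axis (not along the pixel's ray), 0 where there is no reading.
- ctrl.calibration(name): a dict with "fx", "fy", "cx", "cy" (pixels), "R" (3x3) and "t" (3): a world point X has camera coordinates R X + t. Camera axes: x right, y down, z forward; pixel columns grow to the right and rows downward; lengths in m; the calibration is good to about 2 mm. A picture is of the moment at which its call begins: read the wrist's pose just before it. calibration takes no time and is no camera call; for the wrist camera it gives the pose at the moment of the call.
- ctrl.sign_off(): hands the job in, once; it reports no verdict.
The state is a dict: "clock": time; "q": joint angles; "dq": joint speeds; "joint_torque": joint torques, N m; "tool_pos": TCP position; "tool_rot": TCP orientation; "force": force on the tool from outside, world axes, zero at the start; "wrist_torque": the same for the moment, N m; "opening": finger opening in m.
Only numpy, scipy, OpenCV 4.12 (cv2) and the standard library are available. Lean on these libraries where they do the work, as an engineer would, in place of code of your own. Each camera call takes 0.05 s, during which the arm holds its last target.

## Task

The packing scale has to be zeroed. Take the thin white size gauge off the weighing plate and lay it flat in the shallow tray; then take the stylus out of its stand, press the sunken zero key (the one in the round well of the scale's console) fully home with its tip, and put the stylus back in its stand. Do not press the key in the square well or zero the scale with the gauge still on it, and leave everything else on the bench where it is.

Things in the scene. Friction and masses are not known exactly. Their poses are not given: they have to be found in the camera images.
- scale: bench scale, fixed to the bench: a bare flat steel weighing plate 180 mm (its x) by 160 mm (its y), 12 mm thick, whose top is 60 mm above the bench, on a smaller grey foot (150 x 130 mm). Origin on the bench under its centre; z up; its -x edge is the one on the robot's side. It does not give under load.
- scale_edge (a point): middle of the weighing plate's straight top edge on the robot's side (60 mm above the bench). The bench below this edge is clear.
- gauge: thin white plastic rule with ticks, 140 mm long (its x), 36 mm wide (y), 3 mm thick, about 40 g; origin at the centre of its underside. Starts flat, wholly on the weighing plate, long side within 0.25 rad of the scale's x. Too thin to grasp there, but it slides (pressed lightly from above and dragged) until an end overhangs the edge, to be pinched across its width. It tips off if its centre passes the edge.
- tray: shallow green open tray, fixed, outside 200 mm (its x) by 150 mm (its y), walls 4 mm thick and 20 mm tall, floor 4 mm thick; origin on the bench under its centre. On one side of the scale (left or right), the console on the other.
- console: off-white console of the scale, fixed: block 110 mm (its x) by 130 mm (y), top 55 mm above the bench; origin on the bench under its centre. On its top a dark display (+x half) and in the -x half two wells 16 mm wide, 15 mm deep: the round one (x -22, y -32 mm) holds the zero key, the square one (x -22, y +32 mm) the calibration key.
- zero_well (a point): centre of the round well's mouth, level with the console's top (55 mm above the bench)
- zero_top (a point): centre of the top of the zero key, a round black key 12 mm across; at rest 9 mm below the well's mouth (46 mm above the bench); it goes down with the key. Fingers are too wide for the well.
- zero_key (a joint): travel of the zero key in m: 0 at rest, 0.005 fully down; it springs back; about 1.2 N starts it moving and 4 N takes it fully down
- cal_key (a joint): travel of the calibration key (square, in the square well) in m: 0 at rest, 0.005 fully down, same spring; not to be pressed
- cal_well (a point): centre of the square well's mouth, level with the console's top
- stand: wooden stand of the stylus, fixed: a block 55 x 55 mm, 70 mm tall, with a round hole 16 mm wide and 60 mm deep in the middle of its top; origin on the bench under its centre. It stands beyond the console (on the console's +x side).
- stylus: stylus, 115 mm long, about 40 g; origin at its tip (lowest point), z up along it. Steel shank 7 mm thick up to 55 mm from the tip; black collar 26 mm across from 55 to 61 mm; round black handle 14 mm thick from 61 to 115 mm. Starts upright in the stand, collar resting on the stand's top: tip 15 mm and top 130 mm above the bench.
- stylus_grip (a point): point on the stylus's axis 90 mm from its tip, the middle of the handle: pinch here from above
- mushroom_a: a picked mushroom, cap 60 mm wide, 50 mm tall; a loose bystander, origin under its centre; leave it alone
- mushroom_b: a smaller picked mushroom, cap 51 mm wide, 43 mm tall; a loose bystander, origin under its centre; leave it alone
- mushroom_c: a larger picked mushroom, cap 66 mm wide, 55 mm tall, on the robot's side of the scale; a loose bystander, origin under its centre; leave it alone
- jar: a closed jar, 64 mm across, 85 mm tall; a loose bystander, origin under its centre; leave it alone
- tape: a roll of paper tape lying flat, 84 mm across, 24 mm tall; a loose bystander, origin under its centre; leave it alone
- sprayer: a white bottle, 60 mm across, 150 mm tall; a loose bystander, origin under its centre; leave it alone
- brush: a hand brush lying flat; a loose bystander, origin under its handle and head, on the bench; leave it alone
Not all that is in view belongs to the job. Leave any green or yellow look-alike of the stylus alone.

How it is judged:
On the way, in this order (a step that is already met when the one before it is completed fails the run):
1. the gauge lies flat in the tray, let go, and the stylus is still in its stand (x of gauge in the frame of tray between -0.1 and 0.1 m and y of gauge in the frame of tray between -0.075 and 0.075 m and z of gauge in the frame of tray between 0.001 and 0.0095 m and angle between the z axis of gauge and the z axis of tray, either way round below 0.06 rad and contact force between gauge and the fingers below 0.05 N and horizontal distance between stylus and stand below 0.009 m and z of stylus in the frame of stand between 0.01 and 0.018 m and angle between stylus's own z axis and vertical below 0.12 rad), for 0.2 s.
2. the zero key is pressed fully home by the stylus, with the gauge in the tray (value of joint zero_key above 0.004 m and contact force between stylus and zero_key above 0.5 N and x of gauge in the frame of tray between -0.1 and 0.1 m and y of gauge in the frame of tray between -0.075 and 0.075 m and z of gauge in the frame of tray between 0.001 and 0.0095 m and angle between the z axis of gauge and the z axis of tray, either way round below 0.06 rad), for 0.1 s.
At the end, for the whole second after the job is handed in: Gauge flat on the tray's floor within its walls (within 0.06 rad); stylus upright in its stand, collar down on its top (height within 3 to 5 mm of the start, within 9 mm of the hole's centre, 0.12 rad of upright); zero key sprung back up; all let go and at rest (x of gauge in the frame of tray between -0.1 and 0.1 m and y of gauge in the frame of tray between -0.075 and 0.075 m and z of gauge in the frame of tray between 0.001 and 0.0095 m and angle between the z axis of gauge and the z axis of tray, either way round below 0.06 rad and horizontal distance between stylus and stand below 0.009 m and z of stylus in the frame of stand between 0.01 and 0.018 m and angle between stylus's own z axis and vertical below 0.12 rad and value of joint zero_key below 0.001 m and linear speed of each of gauge, stylus below 0.02 m/s); the robot touches nothing.
It fails at once if the calibration key (square well) is pressed more than 2 mm (value of joint cal_key above 0.002 m).
It fails at once if the zero key is pressed more than 2 mm while the gauge is on the weighing plate (value of joint zero_key above 0.002 m and contact force between gauge and scale above 0.02 N).
It fails at once if a bystander is pushed more than 40 mm or toppled (distance of any of mushroom_a, mushroom_b, mushroom_c, jar, tape, sprayer, brush from where it was at the start of the episode above 0.04 m or angle between any of mushroom_a, mushroom_b, mushroom_c, jar, tape, sprayer, brush's own z axis and vertical above 0.6 rad).
It also fails if it takes over 67 s, if anything falls off the work surface, if the arm or the gripper's body presses on something with over 40 N, if the wrist force passes 120 N, or if a joint passes its speed limit or range.

## Working session

There is one attempt and no reset: what is moved stays moved. The work goes in short steps, Python scripts to look and compute and a tool call to move; the robot and the scene stay as the last step left them, time stands still between calls to the robot, and variables do not carry over. Pictures are saved under pics/ and viewed, and the job is handed in when it is done.

Besides the shell and the picture viewer there is one more tool, called after ">>>" as a command line: name --argument value ..., lists and objects as JSON in quotes. play_rows: Moves the arm, as the interface text tells. Its arguments: {"type":"object","properties":{"motion":{"type":"array","items":{"type":"number"}},"fingers":{"type":"number"}},"required":["motion"]}

```bash
mkdir -p pics; cat > h.py <<'E'
import numpy as np, cv2
from scipy.spatial.transform import Rotation as Ro
from workcell import ctrl
def cap(n,tag):
    c=ctrl.calibration(n); p,d=ctrl.capture(n); cv2.imwrite(f'pics/{tag}.png',p); np.savez(f'pics/{tag}.npz',p=p,d=d,**{k:np.array(v) for k,v in c.items()}); return p,d,c
def load(tag):
    z=np.load(f'pics/{tag}.npz'); return z['p'],z['d'],{k:z[k] for k in('fx','fy','cx','cy','R','t')}
def ray(c,u,v,z):
    d=c['R'].T@np.array([(u-c['cx'])/c['fx'],(v-c['cy'])/c['fy'],1]); o=-c['R'].T@c['t']; return o+d*(z-o[2])/d[2]
def world(c,d):
    v,u=np.indices(d.shape); P=np.stack([(u-c['cx'])/c['fx']*d,(v-c['cy'])/c['fy']*d,d],-1); return (P-c['t'])@c['R']
def proj(c,X):
    q=c['R']@np.asarray(X)+c['t']; return c['fx']*q[0]/q[2]+c['cx'],c['fy']*q[1]/q[2]+c['cy']
def mv(target,rot=None):
    "shift in tool axes (cm) and rotvec"
    s=ctrl.state(); R0=Ro.from_rotvec(s['tool_rot']); dp=R0.inv().apply(np.array(target)-s['tool_pos'])*100
    w=(R0.inv()*rot).as_rotvec() if rot is not None else np.zeros(3)
    return dp.round(2),w.round(4)
E
python3 - <<'E'
from h import *
s=ctrl.state(); print(s); print(Ro.from_rotvec(s['tool_rot']).as_matrix().round(3))
for n in('side','top','wrist'): 
    p,d,c=cap(n,n+'0'); print(n,c)
E
```

```text
{'clock': 0.0, 'q': array([ 1.15480976,  0.53716063, -0.00442139,  1.53884522,  0.00262853,
        1.06727088, -0.07125564]), 'dq': array([ 6.77293298e-04, -4.24222937e-04,  1.23128550e-03,  9.20419895e-04,
        1.16177780e-03,  4.49897318e-05,  1.55398007e-04]), 'joint_torque': array([ 8.25057577e-04, -5.70987439e+01,  9.90776606e-01, -2.51602024e+01,
       -5.63635142e-02,  1.80620671e-02,  1.34585152e-04]), 'tool_pos': array([ 0.2225171 , -0.61009337,  0.2378537 ]), 'tool_rot': array([ 2.03139802,  0.36071211, -2.03231743]), 'force': array([0.54156873, 0.48284605, 0.02762207]), 'wrist_torque': array([-0.00644162,  0.0509988 , -0.01225783]), 'opening': 0.08814294283316478}
[[-0.001  0.343 -0.939]
 [ 0.002 -0.939 -0.343]
 [-1.    -0.002  0.   ]]
side {'fx': 387.7416190219416, 'fy': 387.7416190219416, 'cx': 251.1912155043436, 'cy': 190.0698715699621, 'R': array([[ 0.85616501, -0.51658408,  0.01106178],
       [-0.3703344 , -0.6284248 , -0.68405753],
       [ 0.36032473,  0.58156956, -0.72934418]]), 't': array([-0.47816627,  0.26507159,  0.88566169])}
top {'fx': 456.45606926583537, 'fy': 456.45606926583537, 'cx': 255.78212592769592, 'cy': 194.57153863441206, 'R': array([[-1.09351274e-03, -9.99990687e-01,  4.17503129e-03],
       [-9.78744724e-01,  2.14047121e-04, -2.05082224e-01],
       [ 2.05079420e-01, -4.31054987e-03, -9.78735843e-01]]), 't': array([-0.03183405,  0.58240023,  1.39066139])}
wrist {'fx': 316.40004970755365, 'fy': 316.40004970755365, 'cx': 252.5650977613426, 'cy': 196.19162779491384, 'R': array([[ 0.34154874, -0.93986272, -0.00159059],
       [-0.88874663, -0.32352261,  0.32474997],
       [-0.30573498, -0.10950432, -0.94579856]]), 't': array([-0.64880322, -0.04389416,  0.39181503])}
```

View pics/top0.png

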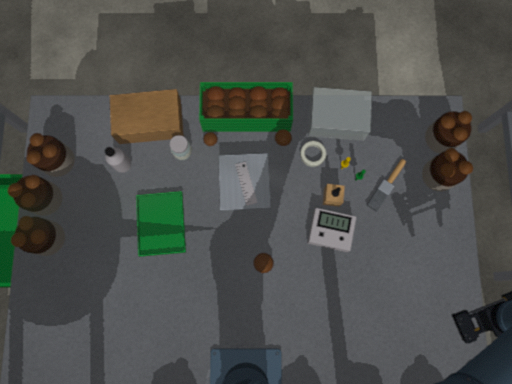

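View pics/side0.png

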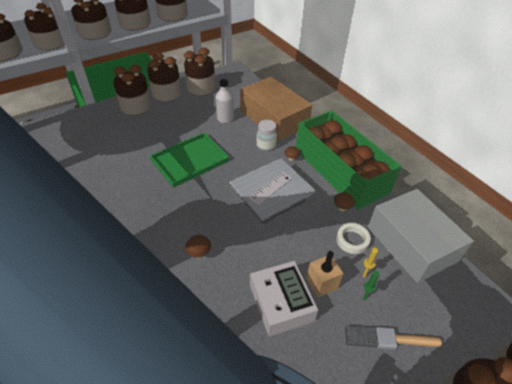

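View pics/wrist0.png

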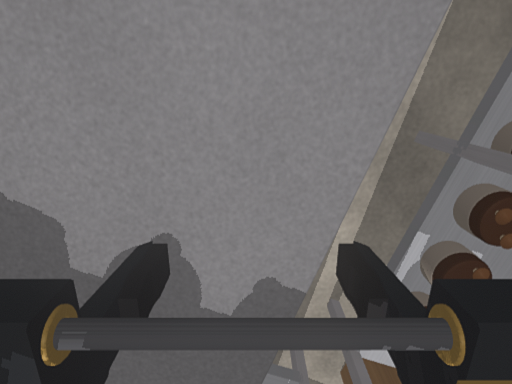

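The top view shows the gauge at (245,182), tray (161,222), console (332,230) and stand with the black stylus (335,193). The wrist view shows only bench. Things that could be taken for the stylus are the black one at (335,190), the yellow one at (347,161) and the green one at (361,174). I choose the black one in the wooden stand and will check it in a crop.

```bash
python3 - <<'E'
from h import *
p,d,c=load('top0')
a=cv2.resize(p[145:260,300:375],None,fx=5,fy=5,interpolation=cv2.INTER_CUBIC)
b=cv2.resize(p[145:260,210:275],None,fx=5,fy=5,interpolation=cv2.INTER_CUBIC)
cv2.imwrite('pics/crop1.png',np.hstack([a,b]))
W=world(c,d)
X=W[...,2]
def rect(mask,z):
    m=mask.astype(np.uint8); n,l,s,_=cv2.connectedComponentsWithStats(m)
    k=1+np.argmax(s[1:,4]); cs,_=cv2.findContours((l==k).astype(np.uint8),cv2.RETR_EXTERNAL,cv2.CHAIN_APPROX_NONE)
    pts=np.array([ray(c,u,v,z)[:2] for u,v in cs[0][:,0]],np.float32)
    r=cv2.minAreaRect(pts); return r,s[k]
hsv=cv2.cvtColor(p,cv2.COLOR_BGR2HSV)
U=np.indices(d.shape)[1];V=np.indices(d.shape)[0]
box=lambda a,b,e,f:(U>a)&(U<b)&(V>e)&(V<f)
print('plate',rect((X>.05)&(X<.075)&box(205,285,140,225),.06))
print('gauge',rect((p.min(2)>170)&box(225,265,150,210),.063), )
print('tray',rect((hsv[...,1]>120)&(hsv[...,0]>45)&(hsv[...,0]<75)&box(125,200,180,265),.02))
print('console',rect((X>.045)&(X<.065)&box(300,362,205,255),.055))
print('stand',rect((X>.06)&(X<.08)&box(318,352,178,210),.07))
print('sty',[ (W[v,u].round(3).tolist()) for v,u in [(188,336),(190,336),(192,335),(200,330),(237,325),(215,333),(182,245)]])
m=(X>.1)&box(315,355,170,210); print(W[m].mean(0),m.sum(),X[m].max())
E
```

```text
plate (((0.6269041299819946, 0.006554514169692993), (0.18101634085178375, 0.15960001945495605), 2.720705270767212), array([ 218,  153,   53,   57, 2726], dtype=int32))Traceback (most recent call last):
  File "<stdin>", line 17, in <module>
  File "<stdin>", line 10, in rect
    return _wrapfunc(a, 'argmax', axis=axis, out=out, **kwds)
    return bound(*args, **kwds)
ValueError: attempt to get argmax of an empty sequence
```

View pics/crop1.png

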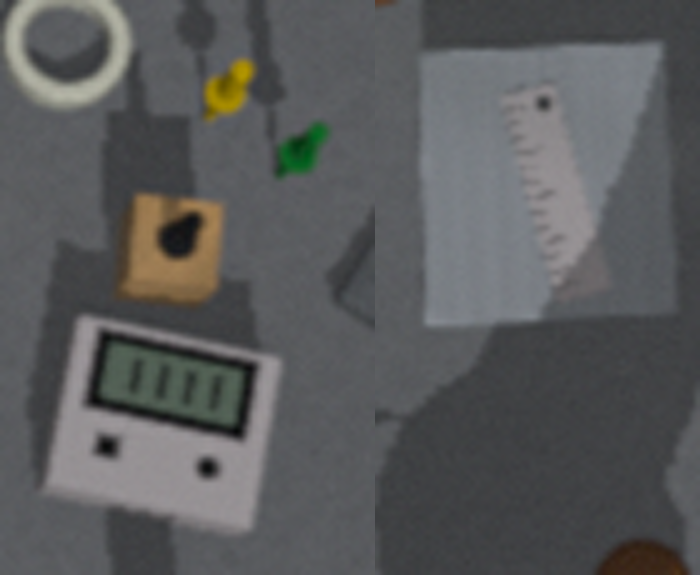

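The crop shows the black-handled stylus in the wooden stand (crop 180,235), the square key on the left (107,447) and the round key on the right (207,467). The gauge spans roughly (500,90) to (610,300) in the crop.

```bash
python3 - <<'E'
from h import *
p,d,c=load('top0')
W=world(c,d); X=W[...,2]
def rect(m,z,big=True):
    n,l,s,_=cv2.connectedComponentsWithStats(m.astype(np.uint8))
    k=1+np.argmax(s[1:,4]); cs,_=cv2.findContours((l==k).astype(np.uint8),cv2.RETR_EXTERNAL,cv2.CHAIN_APPROX_NONE)
    pts=np.array([ray(c,u,v,z)[:2] for u,v in cs[0][:,0]],np.float32)
    r=cv2.minAreaRect(pts); return np.round(r[0],4),np.round(r[1],4),r[2],s[k]
hsv=cv2.cvtColor(p,cv2.COLOR_BGR2HSV)
U=np.indices(d.shape)[1];V=np.indices(d.shape)[0]
box=lambda a,b,e,f:(U>a)&(U<b)&(V>e)&(V<f)
print('tray',rect((hsv[...,1]>120)&(hsv[...,0]>45)&(hsv[...,0]<75)&box(125,200,180,265),.02))
print('console',rect((X>.045)&(X<.065)&box(300,362,205,255),.055))
print('stand',rect((X>.06)&(X<.08)&box(318,352,178,210),.07))
m=(X>.1)&box(315,355,170,210); print('sty',W[m].mean(0),m.sum(),X[m].max())
for n,(x,y) in dict(sq=(107,447),rd=(207,467)).items(): print(n,ray(c,300+x/5-.4,145+y/5-.4,.055).round(4), proj(c,ray(c,300+x/5,145+y/5,.055)))
print('gauge corners',[ray(c,210+(x-375)/5-.4,145+y/5-.4,.063)[:2].round(4).tolist() for x,y in[(500,95),(555,85),(610,285),(558,300)]])
# tall stuff map
for n,u,v in [('jar',180,148),('spray',117,158),('mushA',210,139),('mushB',283,138),('mushC',263,263),('tape',313,153),('basket',247,107)]: print(n,W[v,u].round(3))
E
```

```text
tray (array([0.4975, 0.276 ]), array([0.2003, 0.1512]), 4.881366729736328, array([ 136,  191,   50,   65, 2864], dtype=int32))
console (array([ 0.4732, -0.2717]), array([0.1309, 0.1115]), 77.63700103759766, array([ 309,  208,   47,   43, 1440], dtype=int32))
stand (array([ 0.5854, -0.2804]), array([0.0561, 0.0568]), 84.15192413330078, array([325, 184,  19,  19, 272], dtype=int32))
sty [ 0.519804   -0.22485768  0.41606981] 37 1.4806629944980982
sq [ 0.4571 -0.2367  0.055 ] (np.float64(321.4), np.float64(234.40000000000003))
rd [ 0.4445 -0.2989  0.055 ] (np.float64(341.4), np.float64(238.4))
gauge corners [[0.6837, 0.0359], [0.6904, 0.0005], [0.5591, -0.0348], [0.5495, -0.0019]]
jar [0.729 0.21  0.084]
spray [0.687 0.399 0.115]
mushA [0.772 0.118 0.046]
mushB [ 0.775 -0.122  0.049]
mushC [ 0.367 -0.054  0.05 ]
tape [ 0.738 -0.226  0.003]
basket [ 0.875 -0.004  0.069]
```

```bash
cat >> h.py <<'E'
def down(a): 
    y=np.array([np.cos(a),np.sin(a),0]); x=np.array([0,0,-1.]); return Ro.from_matrix(np.stack([x,y,np.cross(x,y)],1))
def st():
    s=ctrl.state(); R=Ro.from_rotvec(s['tool_rot']).as_matrix(); print('t',round(s['clock'],2),'pos',s['tool_pos'].round(4),'yaw',round(float(np.arctan2(R[1,1],R[0,1])),4),'xax',R[:,0].round(3),'F',s['force'].round(2),'open',round(s['opening'],4),'q',s['q'].round(2))
E
python3 - <<'E'
from h import *
print(mv([0.66,0.02,0.2],down(-1.302)))
c=ctrl.calibration('wrist'); s=ctrl.state(); R=Ro.from_rotvec(s['tool_rot'])
o=-c['R'].T@c['t']; print('cam in tool',R.inv().apply(o-s['tool_pos']), R.inv().apply(c['R'][2]))
E
```

```text
(array([  3.86, -44.2 , -62.69]), array([0.0811, 0.0001, 0.0013]))
cam in tool [-0.14587444 -0.00015888 -0.08487575] [ 9.45830467e-01 -5.08524383e-04  3.24660546e-01]
```

>>> play_rows --motion '[3.9,-44.2,-62.7,0.08,0,0,3.9,-44.2,-62.7,0.08,0,0,3.9,-44.2,-62.7,0.08,0,0,3.9,-44.2,-62.7,0.08,0,0,3.9,-44.2,-62.7,0.08,0,0,3.9,-44.2,-62.7,0.08,0,0,3.9,-44.2,-62.7,0.08,0,0,3.9,-44.2,-62.7,0.08,0,0,3.9,-44.2,-62.7,0.08,0,0,3.9,-44.2,-62.7,0.08,0,0,3.9,-44.2,-62.7,0.08,0,0,3.9,-44.2,-62.7,0.08,0,0,3.9,-44.2,-62.7,0.08,0,0,3.9,-44.2,-62.7,0.08,0,0,3.9,-44.2,-62.7,0.08,0,0,3.9,-44.2,-62.7,0.08,0,0,3.9,-44.2,-62.7,0.08,0,0,3.9,-44.2,-62.7,0.08,0,0,3.9,-44.2,-62.7,0.08,0,0,3.9,-44.2,-62.7,0.08,0,0]' --fingers 0

```text
clock: 1.82
tool_pos: [0.6614, 0.027, 0.1987]
tool_rot: [2.075, 0.295, -2.075]
force: [-0.0, 1.0, -0.1]
opening: 0.0003
```

```bash
python3 - <<'E'
from h import *
st(); cap('wrist','w1')
E
```

```text
t 1.82 pos [0.6614 0.027  0.1987] yaw -1.2934 xax [-0.     0.005 -1.   ] F [-0.03  0.96 -0.14] open 0.0003 q [ 0.02  0.61 -0.19  1.53  0.12  1.02 -1.49]
```

View pics/w1.png

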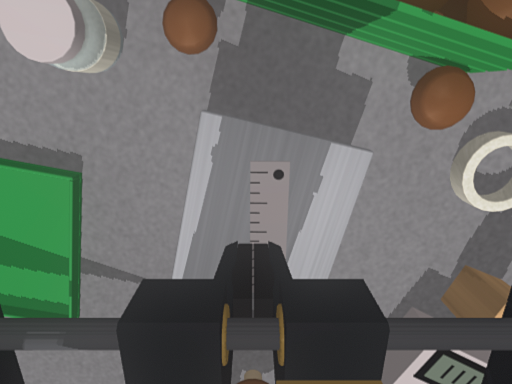

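The wrist view shows the gauge's far end at x 250–290, y 162, aligned with the image vertical, so the jaw yaw is right. The finger tips at (253,243) cover the near half.

```bash
python3 - <<'E'
from h import *
p,d,c=load('w1')
A=ray(c,250,162,.063);B=ray(c,290.5,162,.063);C=ray(c,249,230,.063);D=ray(c,289,230,.063)
print(A,B,np.linalg.norm(A-B)); print('yaw',np.arctan2(*(A-C)[:2][::-1]),np.arctan2(*(B-D)[:2][::-1]))
y=np.arctan2(*(A-C)[:2][::-1]); f=(A+B)/2; f[2]=.06; ctr=f-.07*np.array([np.cos(y),np.sin(y),0]); print('centre',ctr)
# plate corners
print([ray(c,u,v,.06).round(4).tolist() for u,v in[(203,112),(372,152)]])
print(mv([ctr[0],ctr[1],.075],down(y-np.pi/2)))
E
```

```text
[0.6808592  0.03592647 0.063     ] [6.90909809e-01 6.00256956e-04 6.30000000e-02] 0.0367281367678598
yaw 0.25900675002520146 0.29321135149286665
centre [6.18219368e-01 3.34924781e-04 6.00000000e-02]
[[0.7118, 0.0872, 0.06], [0.7193, -0.068, 0.06]]
(array([12.37,  1.1 ,  4.67]), array([0.0153, 0.0006, 0.0028]))
```

>>> play_rows --motion '[12.7,1.1,4.7,0.015,0,0.003,12.7,1.1,4.7,0.015,0,0.003,12.7,1.1,4.7,0.015,0,0.003,12.7,1.1,4.7,0.015,0,0.003,12.7,1.1,4.7,0.015,0,0.003,12.7,1.1,4.7,0.015,0,0.003]'

```text
clock: 2.37
tool_pos: [0.6189, -0.0005, 0.0729]
tool_rot: [2.084, 0.27, -2.083]
force: [-0.3, -0.6, 0.3]
opening: 0.0006
```

```bash
python3 - <<'E'
from h import *
st()
E
```

```text
t 2.37 pos [ 6.189e-01 -5.000e-04  7.290e-02] yaw -1.3127 xax [ 0.001 -0.    -1.   ] F [-0.26 -0.64  0.32] open 0.0006 q [ 0.04  0.7  -0.16  1.72  0.15  0.73 -1.51]
```

>>> play_rows --motion '[0.7,0,0,0,0,0,0.9,0,0,0,0,0,1.0,0,0,0,0,0,1.0,0,0,0,0,0,1.0,0,0,0,0,0]'

```text
clock: 2.78
tool_pos: [0.6195, -0.0003, 0.0635]
tool_rot: [2.085, 0.27, -2.082]
force: [0.9, 0.6, 2.2]
opening: 0.0005
```

>>> play_rows --motion '[0.12,0,0,0,0,0,0.12,0,0.2,0,0,0,0.12,0,0.6,0,0,0,0.12,0,1.0,0,0,0,0.12,0,1.4,0,0,0,0.12,0,1.8,0,0,0,0.12,0,2.2,0,0,0,0.12,0,2.6,0,0,0,0.12,0,3.0,0,0,0,0.12,0,3.0,0,0,0]'

```text
clock: 3.62
tool_pos: [0.5914, -0.0079, 0.0635]
tool_rot: [2.089, 0.27, -2.078]
force: [1.7, 1.1, 6.9]
opening: 0.0006
```

```bash
python3 - <<'E'
from h import *
st(); p,d,c=cap('wrist','w2'); q,_,_=cap('top','t2')
cv2.imwrite('pics/c2.png',np.hstack([p[100:384],cv2.resize(q[130:225,190:286],(287,284))]))
E
```

```text
t 3.62 pos [ 0.5914 -0.0079  0.0635] yaw -1.3126 xax [ 0.005 -0.    -1.   ] F [1.69 1.06 6.85] open 0.0006 q [ 0.05  0.68 -0.16  1.8   0.16  0.67 -1.51]
```

View pics/c2.png

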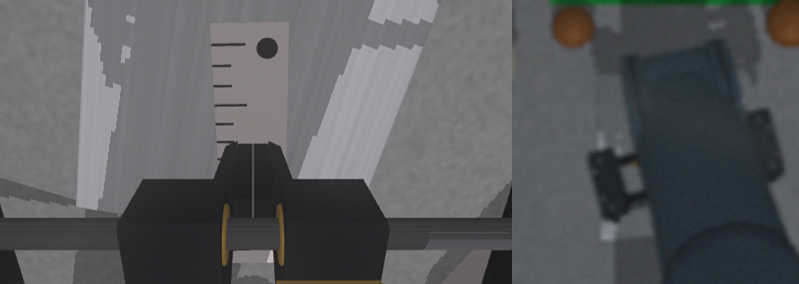

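In the wrist view the gauge's far end is now at (210–289, 122). I'll check how far it slid.

```bash
cat >> h.py <<'E'
def far(tag,l,r,v):
    p,d,c=load(tag); A=ray(c,l,v,.063);B=ray(c,r,v,.063); print(A.round(4),B.round(4),np.linalg.norm(A-B)); n=A-B; y=np.arctan2(n[1],n[0])-np.pi/2; m=(A+B)/2; ctr=m-.07*np.array([np.cos(y),np.sin(y),0]); print('yaw',y,'ctr',ctr[:2]); return y,ctr
E
python3 - <<'E'
from h import *
far('w2',210,289,122)
E
```

```text
[0.6543 0.0289 0.063 ] [ 0.6634 -0.0057  0.063 ] 0.03584140571124796
yaw 0.2568136059930286 ctr [ 0.59114617 -0.00619228]
```

>>> play_rows --motion '[0.08,0,0.3,0,0,0,0.08,0,0.7,0,0,0,0.08,0,1.1,0,0,0,0.08,0,1.5,0,0,0,0.08,0,1.9,0,0,0,0.08,0,2.3,0,0,0,0.08,0,2.7,0,0,0,0.08,0,3.1,0,0,0,0.08,0,3.1,0,0,0]'

```text
clock: 4.47
tool_pos: [0.562, -0.0158, 0.0635]
tool_rot: [2.091, 0.27, -2.076]
force: [1.7, 0.2, 7.8]
opening: -0.0
```

>>> play_rows --motion '[-2,0,0,0,0,0,-6,0,-2,0,0,0,-12,0,-5,0,0,0,-12,0,-5,0,0,0,-12,0,-5,0,0,0,-12,0,-5,0,0,0]' --fingers 0

```text
clock: 4.97
tool_pos: [0.6096, -0.0031, 0.1845]
tool_rot: [2.091, 0.269, -2.075]
force: [-0.9, -0.2, -0.8]
opening: 0.0002
```

```bash
python3 - <<'E'
from h import *
st(); p,d,c=cap('wrist','w3')
E
```

```text
t 4.97 pos [ 0.6096 -0.0031  0.1845] yaw -1.3126 xax [ 0.008 -0.    -1.   ] F [-0.86 -0.19 -0.84] open 0.0002 q [ 0.07  0.53 -0.19  1.7   0.12  0.92 -1.48]
```

View pics/w3.png

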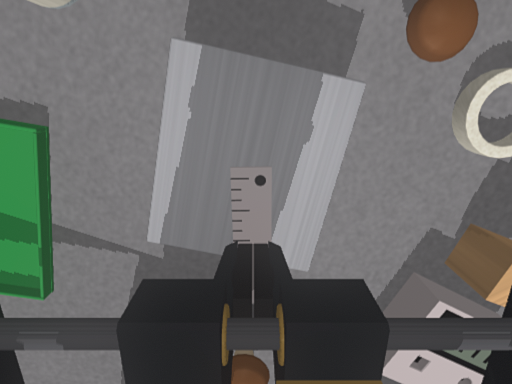

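The gauge's far end is at (231–271, 168). The plate's near corners are at (148,240) and (309,270).

```bash
python3 - <<'E'
from h import *
y,ctr=far('w3',231,271.5,168)
p,d,c=load('w3'); a,b=ray(c,148,241,.06),ray(c,309,270,.06); print(a,b)
u=np.array([np.cos(y),np.sin(y)]); 
near=ctr[:2]-.07*u; g=ctr[:2]-.057*u; print('near',near,'grasp',g)
ee=a+(b-a)*(a[1]-g[1])/(a[1]-b[1]); print('edge at grasp y',ee)
print('above',mv([g[0],g[1],.12],down(y-np.pi/2)),'low',mv([g[0],g[1],.05],down(y-np.pi/2)))
E
```

```text
[0.6241 0.0201 0.063 ] [ 0.633  -0.0139  0.063 ] 0.03512111990248741
yaw 0.2564272456882426 ctr [ 0.56085657 -0.01466033]
[0.53455872 0.07962243 0.06      ] [ 0.54319508 -0.07770432  0.06      ]
near [ 0.49314541 -0.03241417] grasp [ 0.50572034 -0.02911703]
edge at grasp y [ 0.54052791 -0.02911703  0.06      ]
above (array([ 6.23, -0.14, 10.58]), array([ 0.0016, -0.0042, -0.0016])) low (array([13.23, -0.15, 10.61]), array([ 0.0016, -0.0042, -0.0016]))
```

>>> play_rows --motion '[2,-0.1,4,0,-0.004,0,4,-0.1,8,0,-0.004,0,6,-0.1,10.5,0,-0.004,0,6.5,-0.1,10.5,0,-0.004,0,10,-0.1,10.5,0,-0.004,0,12.5,-0.1,10.5,0,-0.004,0,13.2,-0.1,10.5,0,-0.004,0,13.2,-0.1,10.5,0,-0.004,0,13.2,-0.1,10.5,0,-0.004,0]' --fingers 0.7

```text
clock: 5.77
tool_pos: [0.5059, -0.0294, 0.05]
tool_rot: [2.081, 0.269, -2.085]
force: [0.4, 0.7, 0.2]
opening: 0.0582
```

```bash
python3 - <<'E'
from h import *
st(); p,d,c=cap('wrist','w4')
q,_,_=cap('side','s4');cv2.imwrite('pics/c4.png',np.hstack([cv2.resize(p[150:384],(400,366)),cv2.resize(q[130:270,180:330],(392,366))]))
E
```

```text
t 5.77 pos [ 0.5059 -0.0294  0.05  ] yaw -1.3128 xax [-0.002 -0.002 -1.   ] F [0.38 0.7  0.21] open 0.0582 q [ 0.09  0.6  -0.15  2.02  0.18  0.54 -1.5 ]
```

View pics/c4.png

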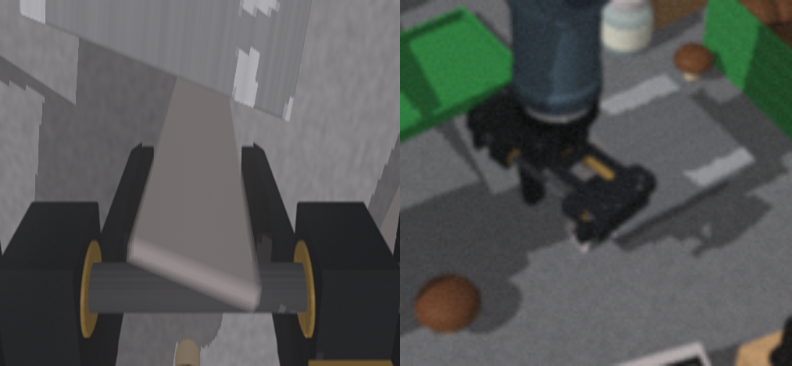

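The gauge looks tilted between the fingers, with no ticks visible and its near end seemingly high. I'll check the depth.

```bash
python3 - <<'E'
from h import *
p,d,c=load('w4'); W=world(c,d)
for v in range(195,345,15): print(v,[ (u,W[v,u].round(3).tolist()) for u in (215,240,265,290)])
cv2.imwrite('pics/c4b.png',cv2.resize(p,(800,600)))
E
```

```text
195 [(215, [0.539, -0.003, 0.06]), (240, [0.542, -0.014, 0.059]), (265, [0.545, -0.025, 0.061]), (290, [0.547, -0.036, 0.059])]
210 [(215, [0.507, -0.003, -0.001]), (240, [0.533, -0.016, 0.055]), (265, [0.533, -0.029, 0.046]), (290, [0.541, -0.038, 0.06])]
225 [(215, [0.536, -0.006, 0.083]), (240, [0.535, -0.016, 0.077]), (265, [0.535, -0.027, 0.072]), (290, [0.536, -0.039, 0.065])]
240 [(215, [0.537, -0.008, 0.098]), (240, [0.537, -0.016, 0.094]), (265, [0.537, -0.026, 0.09]), (290, [0.538, -0.036, 0.086])]
255 [(215, [0.539, -0.009, 0.112]), (240, [0.539, -0.016, 0.107]), (265, [0.539, -0.024, 0.105]), (290, [0.539, -0.033, 0.101])]
270 [(215, [0.54, -0.009, 0.121]), (240, [0.54, -0.016, 0.118]), (265, [0.54, -0.024, 0.115]), (290, [0.541, -0.032, 0.113])]
285 [(215, [0.541, -0.01, 0.129]), (240, [0.541, -0.017, 0.126]), (265, [0.541, -0.023, 0.125]), (290, [0.542, -0.03, 0.123])]
300 [(215, [0.541, -0.011, 0.135]), (240, [0.542, -0.016, 0.134]), (265, [0.542, -0.023, 0.132]), (290, [0.542, -0.029, 0.13])]
315 [(215, [0.541, -0.011, 0.139]), (240, [0.541, -0.017, 0.138]), (265, [0.542, -0.022, 0.138]), (290, [0.543, -0.028, 0.137])]
330 [(215, [0.528, -0.013, 0.13]), (240, [0.53, -0.019, 0.13]), (265, [0.54, -0.023, 0.14]), (290, [0.543, -0.028, 0.141])]
```

View pics/c4b.png

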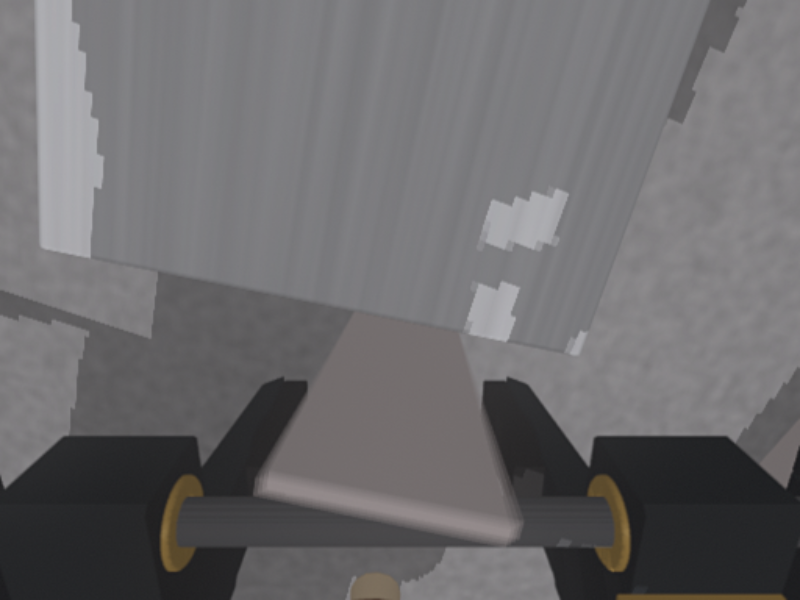

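View pics/s4.png

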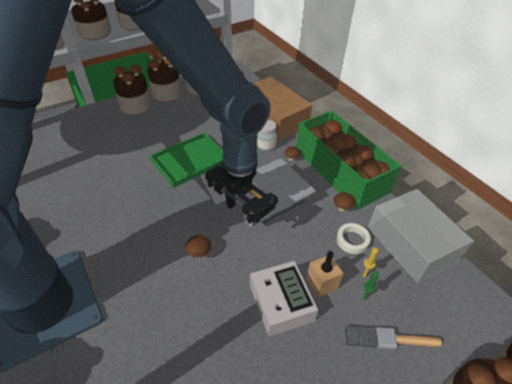

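The gauge tipped off the plate. It now stands upright, leaning on the plate's near edge (x≈0.54, top at z≈0.14). I probably pressed its end down with fingers that were still opening. I'll back off toward the robot, rise and look.

>>> play_rows --motion '[0,0,0.5,0,0,0,0,0,1,0,0,0,0,0,1.5,0,0,0,-2,0,1.5,0,0,0,-5,0,1.5,0,0,0,-8,0,1.5,0,0,0,-12,0,1.5,0,0,0,-16,0,1.5,0,0,0,-16,0,1.5,0,0,0]' --fingers 0.7

```text
clock: 6.62
tool_pos: [0.4965, -0.0331, 0.2185]
tool_rot: [2.097, 0.265, -2.068]
force: [0.1, 0.4, 0.7]
opening: 0.0615
```

```bash
python3 - <<'E'
from h import *
st(); p,d,c=cap('wrist','w5'); cap('side','s5')
E
```

```text
t 6.62 pos [ 0.4965 -0.0331  0.2185] yaw -1.3134 xax [ 0.014 -0.002 -1.   ] F [0.13 0.39 0.74] open 0.0615 q [ 0.15  0.31 -0.22  1.96  0.09  0.87 -1.42]
```

View pics/w5.png

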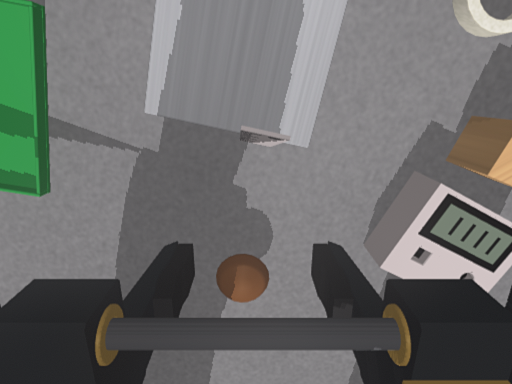

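View pics/s5.png

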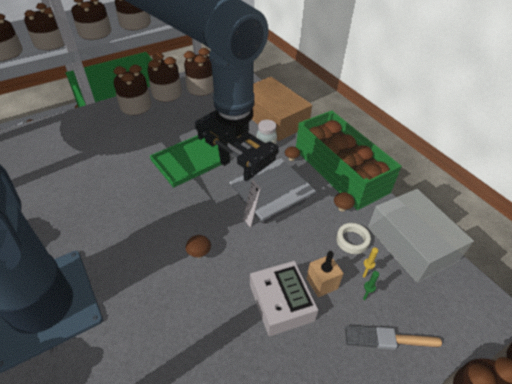

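The gauge stands leaning on the plate's near edge (wrist ~(240–290, 127–145), side ~(255,195)). Zooming in with depth.

```bash
python3 - <<'E'
from h import *
p,d,c=load('w5'); W=world(c,d)
a=cv2.resize(p[110:160,220:310],None,fx=7,fy=7,interpolation=cv2.INTER_CUBIC)
q,dq,cq=load('s5'); Q=world(cq,dq)
b=cv2.resize(q[170:240,225:285],(300,350),interpolation=cv2.INTER_CUBIC)
cv2.imwrite('pics/c5.png',np.vstack([a,np.hstack([b,np.zeros((350,330,3),np.uint8)])]))
for v in range(120,150,3): print(v,[W[v,u].round(3).tolist() for u in (244,252,262,272,282,290)])
m=(q.min(2)>120)&(np.abs(Q[...,0]-.53)<.03)&(np.abs(Q[...,1]+.02)<.04)&(Q[...,2]>.005)
print(m.sum()); P=Q[m]
for z in np.arange(0,.15,.015):
    k=P[(P[:,2]>z)&(P[:,2]<z+.015)]
    if len(k): print(round(z,3),len(k),k.mean(0).round(4),k.min(0).round(3),k.max(0).round(3))
E
```

```text
120 [[0.551, -0.011, 0.06], [0.553, -0.018, 0.06], [0.555, -0.028, 0.06], [0.558, -0.037, 0.06], [0.56, -0.046, 0.059], [0.562, -0.053, 0.06]]
123 [[0.548, -0.012, 0.06], [0.55, -0.019, 0.061], [0.552, -0.028, 0.059], [0.555, -0.037, 0.061], [0.557, -0.047, 0.059], [0.559, -0.054, 0.061]]
126 [[0.553, -0.012, 0.136], [0.547, -0.02, 0.061], [0.55, -0.029, 0.061], [0.552, -0.038, 0.06], [0.555, -0.047, 0.06], [0.556, -0.055, 0.06]]
129 [[0.551, -0.013, 0.138], [0.553, -0.018, 0.138], [0.547, -0.03, 0.06], [0.55, -0.039, 0.061], [0.552, -0.048, 0.06], [0.554, -0.056, 0.06]]
132 [[0.548, -0.013, 0.124], [0.551, -0.019, 0.137], [0.553, -0.025, 0.139], [0.554, -0.033, 0.136], [0.549, -0.049, 0.059], [0.551, -0.056, 0.06]]
135 [[0.541, -0.014, 0.092], [0.546, -0.02, 0.112], [0.55, -0.027, 0.131], [0.552, -0.033, 0.138], [0.554, -0.04, 0.136], [0.548, -0.057, 0.061]]
138 [[0.534, -0.015, 0.059], [0.539, -0.022, 0.078], [0.544, -0.029, 0.104], [0.549, -0.035, 0.127], [0.552, -0.04, 0.138], [0.546, -0.058, 0.061]]
141 [[0.525, -0.017, 0.011], [0.531, -0.024, 0.041], [0.537, -0.032, 0.067], [0.
[... 384 characters left out ...]
56  0.0095] [ 0.526 -0.046  0.006] [ 0.53  -0.024  0.014]
0.015 24 [ 0.5302 -0.0367  0.0216] [ 0.528 -0.047  0.015] [ 0.533 -0.025  0.028]
0.03 20 [ 0.5332 -0.0369  0.0365] [ 0.53  -0.046  0.03 ] [ 0.536 -0.028  0.044]
0.045 51 [ 0.5431 -0.0465  0.0555] [ 0.534 -0.06   0.046] [ 0.56  -0.031  0.06 ]
0.06 25 [ 0.544  -0.0444  0.0652] [ 0.538 -0.059  0.06 ] [ 0.559 -0.034  0.073]
0.075 15 [ 0.5422 -0.0419  0.0832] [ 0.54  -0.048  0.077] [ 0.545 -0.036  0.089]
0.09 12 [ 0.5454 -0.0421  0.0967] [ 0.543 -0.046  0.091] [ 0.548 -0.038  0.104]
0.105 12 [ 0.5487 -0.0426  0.1121] [ 0.547 -0.047  0.105] [ 0.551 -0.038  0.119]
0.12 6 [ 0.5515 -0.0434  0.126 ] [ 0.55  -0.046  0.12 ] [ 0.553 -0.041  0.133]
```

View pics/c5.png

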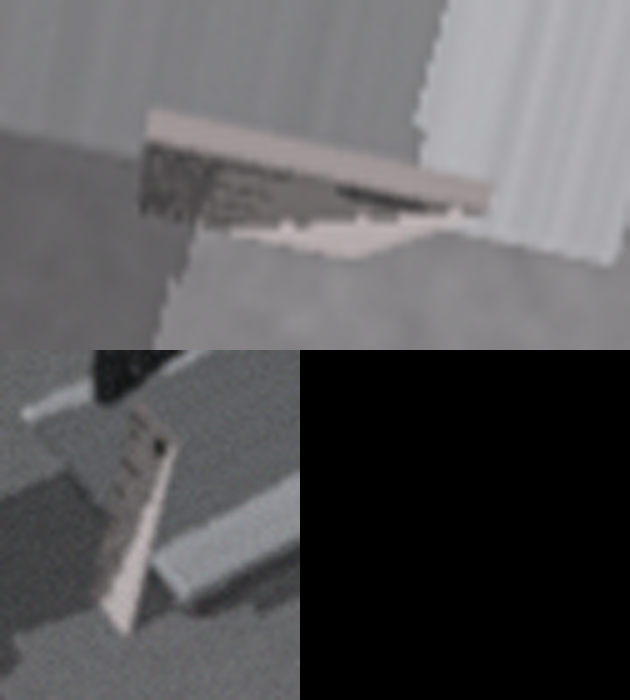

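```bash
python3 - <<'E'
from h import *
p,d,c=load('w5')
A=ray(c,241,126.5,.138);B=ray(c,290,136.5,.138);print(A,B,np.linalg.norm(A-B),'yaw',np.arctan2(*(A-B)[:2][::-1])-np.pi/2)
M=(A+B)/2; 
for z in (.2,.09): print(z,mv([.546,M[1]-.001,z],down(-1.515)))
E
```

```text
[ 0.55250519 -0.01020665  0.138     ] [ 0.55454275 -0.04569204  0.138     ] 0.03554383798179302 yaw 0.057356717940866275
0.2 (array([ 1.32,  0.92, -5.2 ]), array([ 0.2017, -0.0053, -0.003 ]))
0.09 (array([12.32,  0.88, -5.15]), array([ 0.2017, -0.0053, -0.003 ]))
```

>>> play_rows --motion '[1,0.9,-2.5,0.1,0,0,1.3,0.9,-5.2,0.2,-0.005,-0.003,1.3,0.9,-5.2,0.2,-0.005,-0.003,1.3,0.9,-5.2,0.2,-0.005,-0.003,1.3,0.9,-5.2,0.2,-0.005,-0.003,1.3,0.9,-5.2,0.2,-0.005,-0.003]' --fingers 0.9

```text
clock: 7.22
tool_pos: [0.5444, -0.029, 0.1994]
tool_rot: [2.19, 0.064, -2.194]
force: [0.3, -1.1, 0.5]
opening: 0.0797
```

```bash
python3 - <<'E'
from h import *
st(); p,d,c=cap('wrist','w6')
print(mv([.546,-.0289,.09],down(-1.515)))
E
```

```text
t 7.22 pos [ 0.5444 -0.029   0.1994] yaw -1.5125 xax [-0.002 -0.    -1.   ] F [ 0.32 -1.11  0.5 ] open 0.0797 q [ 0.1   0.41 -0.17  1.85  0.09  0.89 -1.62]
(array([ 1.097e+01, -1.000e-02, -1.500e-01]), array([ 0.0022,  0.0013, -0.0001]))
```

View pics/w6.png

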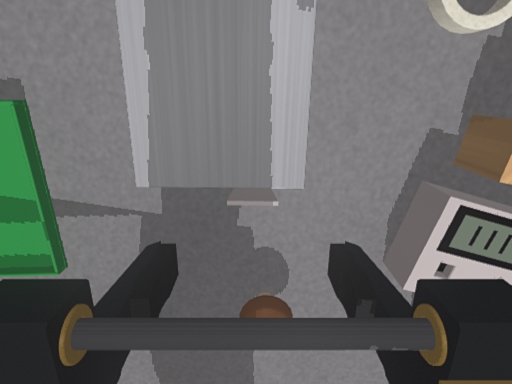

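```bash
python3 - <<'E'
from h import *
p,d,c=load('w6');W=world(c,d)
print(ray(c,227,204,.138),ray(c,278,204,.138))
for v in range(186,212,3): print(v,[W[v,u].round(3).tolist() for u in (238,252,268)])
E
```

```text
[ 0.55120499 -0.01045841  0.138     ] [ 0.55323073 -0.04602369  0.138     ]
186 [[0.541, -0.015, 0.06], [0.542, -0.028, 0.061], [0.542, -0.043, 0.061]]
189 [[0.539, -0.015, 0.064], [0.539, -0.029, 0.061], [0.539, -0.044, 0.061]]
192 [[0.544, -0.016, 0.087], [0.543, -0.028, 0.084], [0.544, -0.042, 0.085]]
195 [[0.547, -0.017, 0.106], [0.548, -0.028, 0.105], [0.548, -0.041, 0.104]]
198 [[0.551, -0.018, 0.123], [0.551, -0.028, 0.123], [0.551, -0.04, 0.121]]
201 [[0.554, -0.018, 0.137], [0.554, -0.028, 0.137], [0.555, -0.039, 0.136]]
204 [[0.551, -0.018, 0.136], [0.552, -0.028, 0.138], [0.553, -0.039, 0.138]]
207 [[0.496, -0.014, 0.001], [0.497, -0.031, -0.0], [0.498, -0.049, -0.0]]
210 [[0.493, -0.015, 0.001], [0.493, -0.031, -0.0], [0.494, -0.05, -0.001]]
```

Consistent with the last fit: centre y≈−0.028, and x≈0.547 at z 0.11. Descend.

>>> play_rows --motion '[3,0,-0.2,0,0,0,6,0,-0.3,0,0,0,9,0,-0.3,0,0,0,10.8,0,-0.3,0,0,0,11,0,-0.3,0,0,0,11,0,-0.3,0,0,0]' --fingers 0.9

```text
clock: 7.77
tool_pos: [0.5464, -0.0291, 0.0892]
tool_rot: [2.188, 0.064, -2.196]
force: [-0.2, 0.1, 0.3]
opening: 0.0793
```

>>> play_rows --motion '[0,0,0,0,0,0,0,0,0,0,0,0,0,0,0,0,0,0,0,0,0,0,0,0,0,0,0,0,0,0,0,0,0,0,0,0,0,0,0,0,0,0,0,0,0,0,0,0]' --fingers 0

```text
clock: 8.43
tool_pos: [0.5466, -0.0292, 0.0894]
tool_rot: [2.188, 0.064, -2.195]
force: [0.2, -0.0, 1.0]
opening: 0.035
```

```bash
python3 - <<'E'
from h import *
st(); p,d,c=cap('wrist','w7')
E
```

```text
t 8.43 pos [ 0.5466 -0.0292  0.0894] yaw -1.5126 xax [-0.003 -0.    -1.   ] F [ 0.16 -0.04  0.95] open 0.035 q [ 0.08  0.58 -0.14  1.9   0.13  0.67 -1.65]
```

View pics/w7.png

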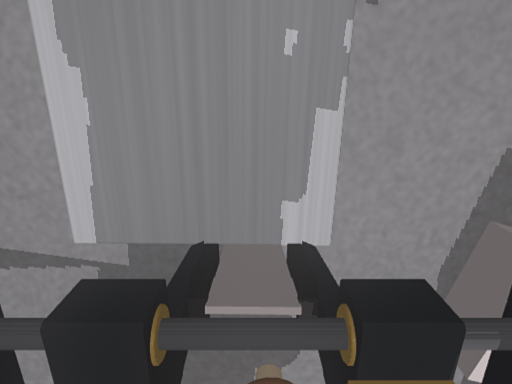

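Gripped (opening 35 mm). Lift, then carry to above the tray.

>>> play_rows --motion '[-2,0,0,0,0,0,-5,0,0,0,0,0,-9,0,0,0,0,0,-13,0,0,0,0,0,-14,0,0,0,0,0,-14,0,0,0,0,0]'

```text
clock: 8.98
tool_pos: [0.5492, -0.0291, 0.2328]
tool_rot: [2.196, 0.063, -2.188]
force: [-0.9, -0.4, -0.2]
opening: 0.0348
```

```bash
python3 - <<'E'
from h import *
st(); p,d,c=cap('side','s8')
R=down(-1.486)*Ro.from_rotvec([0,-.6,0])
print(mv([.5,.276,.24],R))
a=cv2.resize(p[100:260,160:320],(600,600)); cv2.imwrite('pics/c8.png',a)
E
```

```text
t 8.98 pos [ 0.5492 -0.0291  0.2328] yaw -1.5129 xax [ 0.004 -0.    -1.   ] F [-0.88 -0.44 -0.21] open 0.0348 q [ 0.11  0.38 -0.17  1.81  0.08  0.96 -1.61]
(array([ -0.99, -30.74,   2.99]), array([-0.0261, -0.5992,  0.0077]))
```

View pics/c8.png

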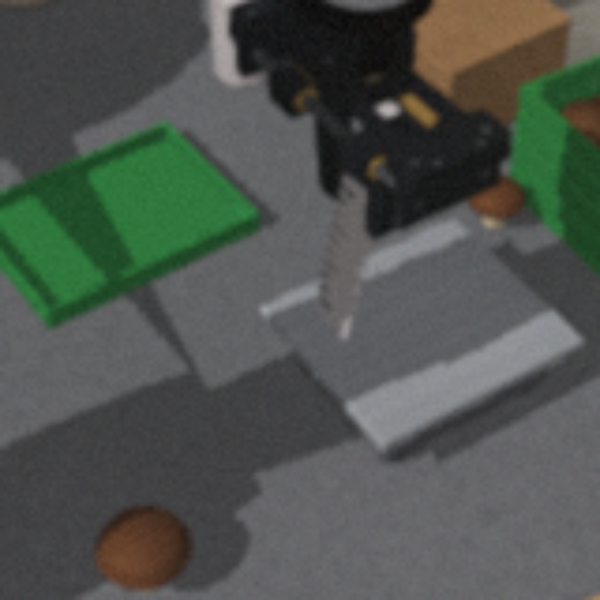

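```bash
python3 - <<'E'
from h import *
p,d,c=load('top0');W=world(c,d)
m=(np.abs(W[...,0]-.69)<.08)&(np.abs(W[...,1]-.4)<.06)&(W[...,2]>.03)&(W[...,2]<.17); print(W[m].min(0),W[m].max(0),np.median(W[m],0))
for k in (.85,.9): print(mv([.49,.27,.24],down(-1.771)*Ro.from_rotvec([0,-k,0])))
E
```

```text
[0.66952883 0.38437659 0.03016138] [0.76992435 0.44231018 0.15695605] [0.69013309 0.4050401  0.09997773]
(array([ -0.99, -30.2 ,   4.02]), array([ 0.2422, -0.8444, -0.1101]))
(array([ -0.99, -30.2 ,   4.02]), array([ 0.2403, -0.8941, -0.1166]))
```

>>> play_rows --motion '[-1,-30.2,4,0.24,-0.89,-0.12,-1,-30.2,4,0.24,-0.89,-0.12,-1,-30.2,4,0.24,-0.89,-0.12,-1,-30.2,4,0.24,-0.89,-0.12,-1,-30.2,4,0.24,-0.89,-0.12,-1,-30.2,4,0.24,-0.89,-0.12,-1,-30.2,4,0.24,-0.89,-0.12,-1,-30.2,4,0.24,-0.89,-0.12,-1,-30.2,4,0.24,-0.89,-0.12,-1,-30.2,4,0.24,-0.89,-0.12,-1,-30.2,4,0.24,-0.89,-0.12,-1,-30.2,4,0.24,-0.89,-0.12]'

```text
clock: 10.03
tool_pos: [0.4907, 0.2684, 0.2403]
tool_rot: [-0.979, 0.096, 2.78]
force: [-0.6, -0.1, 0.5]
opening: 0.0353
```

```bash
python3 - <<'E'
from h import *
st(); p,d,c=cap('side','s9'); p,d,c=cap('wrist','w9')
E
```

```text
t 10.03 pos [0.4907 0.2684 0.2403] yaw -1.774 xax [-0.763  0.159 -0.626] F [-0.58 -0.14  0.45] open 0.0353 q [-0.21  0.89 -0.25  1.22 -0.31  1.8  -2.17]
```

View pics/s9.png

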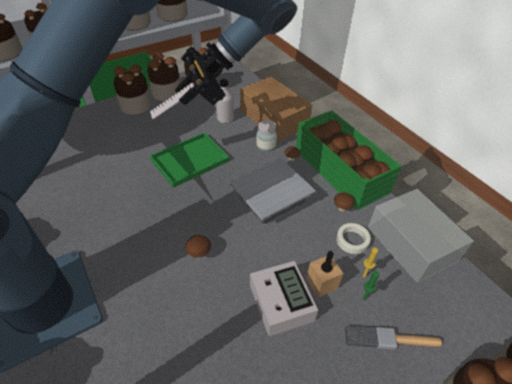

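View pics/w9.png

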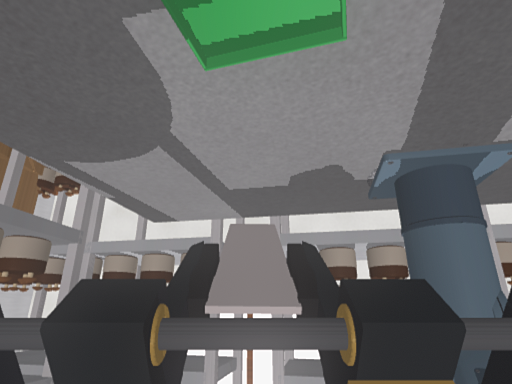

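The gauge is held with its free end toward the robot (side view ~(155,113) to (190,90)). I'll measure the free end.

```bash
python3 - <<'E'
from h import *
p,d,c=load('s9'); W=world(c,d); s=ctrl.state(); R=Ro.from_rotvec(s['tool_rot'])
T=R.inv().apply((W-s['tool_pos']).reshape(-1,3)).reshape(W.shape)
m=(p.min(2)>120)&(np.abs(T[...,1])<.022)&(T[...,0]>-.06)&(T[...,0]<.13)&(np.abs(T[...,2])<.05)
P=T[m]; print(len(P),P.min(0),P.max(0))
for x in np.arange(-.02,.12,.01):
    k=P[(P[:,0]>x)&(P[:,0]<x+.01)]
    if len(k): print(round(x,2),len(k),k.mean(0).round(4))
print('w max end', W[m][np.argmax(P[:,0])], W[m][:,2].min())
p,d,c=load('w9');W=world(c,d);T=R.inv().apply((W-s['tool_pos']).reshape(-1,3)).reshape(W.shape)
print([T[v,253].round(4).tolist() for v in (228,235,245,260,275,290,300)])
E
```

```text
323 [-0.04766491 -0.02167286 -0.00905377] [0.08775473 0.0219364  0.02146334]
-0.02 19 [-0.0151 -0.0068 -0.0003]
-0.01 22 [-0.0049 -0.0053  0.0022]
0.0 26 [ 0.0052 -0.0006  0.0042]
0.01 30 [0.0154 0.0023 0.0057]
0.02 25 [0.0251 0.0003 0.0079]
0.03 30 [0.0351 0.0013 0.0097]
0.04 27 [ 0.0455 -0.0003  0.0118]
0.05 26 [0.0552 0.0017 0.0138]
0.06 26 [ 0.0648 -0.0011  0.0155]
0.07 30 [0.0749 0.0024 0.0177]
0.08 23 [ 0.0842 -0.0014  0.0193]
w max end [0.40920991 0.27483493 0.20161173] 0.20108174586330255
[[0.0753, 0.0, 0.0166], [0.0538, 0.0, 0.0121], [0.0305, -0.0, 0.0077], [0.0032, -0.0, 0.0023], [-0.0184, -0.0, -0.0024], [-0.0337, -0.0, -0.0051], [-0.0427, -0.0, -0.0069]]
```

```bash
python3 - <<'E'
from h import *
s=ctrl.state(); R=Ro.from_rotvec(s['tool_rot'])
e=s['tool_pos']+R.apply([.089,0,.0195]); o=s['tool_pos']+R.apply([-.048,0,-.009]); print(e,o)
dl=np.array([.427,.290,.009])-e; t=s['tool_pos']+dl; print('tcp target',t, mv(t)[0]); print('pre',mv(t+[0,0,.05])[0]); print('pivot',R.inv().apply(np.array([.0088*.98,-.0088*.2,-.022]))*100)
print('body corner z', (t+R.apply([-.064,0,.0375]))[2],(t+R.apply([-.064,0,-.0375]))[2],'far other end',o+dl)
E
```

```text
[0.41085202 0.28544338 0.20032167] [0.53289116 0.26009295 0.26392241]
tcp target [0.50688602 0.27340967 0.04954916] [ 10.82  -0.7  -15.85]
pre [  7.69  -0.72 -11.95]
pivot [ 0.69197953  0.00624264 -2.2662381 ]
body corner z 0.11886967279519269 0.06040745253321921 far other end [0.54903914 0.26464957 0.07260074]
```

>>> play_rows --motion '[2,-0.2,-3,0,0,0,4,-0.4,-6,0,0,0,6,-0.6,-9,0,0,0,7.7,-0.7,-12,0,0,0,9,-0.7,-13.5,0,0,0,10,-0.7,-14.8,0,0,0,10.8,-0.7,-15.8,0,0,0,10.8,-0.7,-15.8,0,0,0]'

```text
clock: 10.8
tool_pos: [0.506, 0.2726, 0.0484]
tool_rot: [-0.977, 0.097, 2.781]
force: [-1.1, -0.5, -1.6]
opening: 0.0353
```

```bash
python3 - <<'E'
from h import *
st(); p,d,c=cap('side','s10'); cv2.imwrite('pics/c10.png',cv2.resize(p[80:200,130:290],(800,600)))
W=world(c,d); s=ctrl.state(); R=Ro.from_rotvec(s['tool_rot']);T=R.inv().apply((W-s['tool_pos']).reshape(-1,3)).reshape(W.shape)
m=(p.min(2)>110)&(np.abs(T[...,1])<.022)&(T[...,0]>-.06)&(T[...,0]<.13)&(np.abs(T[...,2])<.05)
P=T[m];print(P[:,0].max(),W[m][np.argmax(P[:,0])],W[m][:,2].min())
E
```

```text
t 10.8 pos [0.506  0.2726 0.0484] yaw -1.774 xax [-0.764  0.159 -0.625] F [-1.12 -0.54 -1.58] open 0.0353 q [-0.23  1.16 -0.22  1.16 -0.26  1.61 -2.08]
0.0946455581520727 [0.42507199 0.29202473 0.00312411] 0.0031241148492910415
```

View pics/c10.png

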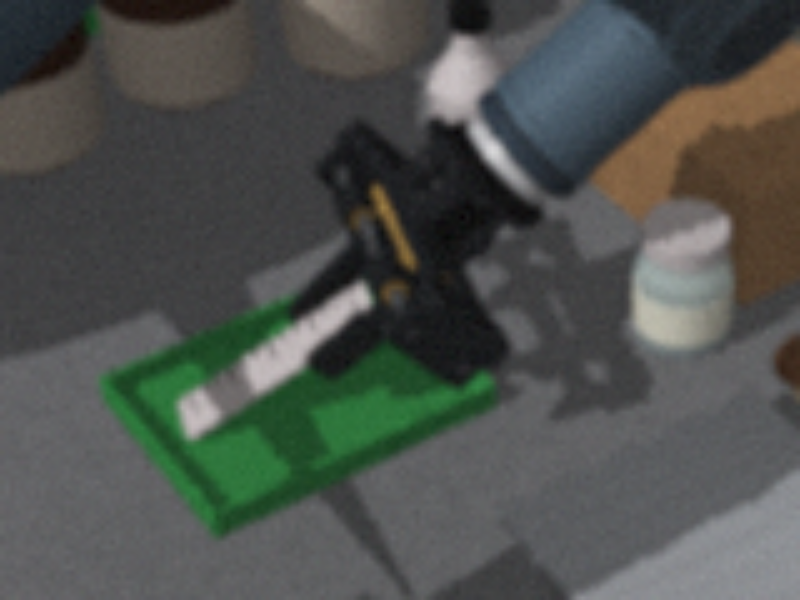

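>>> play_rows --motion '[0.3,0,-0.5,0,-0.05,0,0.5,0,-1.0,0,-0.1,0,0.7,0,-1.3,0,-0.15,0,0.7,0,-1.5,0,-0.15,0,0.7,0,-1.5,0,-0.15,0]'

```text
clock: 11.27
tool_pos: [0.5112, 0.2723, 0.0341]
tool_rot: [-0.769, 0.073, 2.841]
force: [0.0, -0.2, 0.3]
opening: 0.0351
```

>>> play_rows --motion '[0,0,0,0,0,0,0,0,0,0,0,0,0,0,0,0,0,0,0,0,0,0,0,0,0,0,0,0,0,0,0,0,0,0,0,0]' --fingers 0.6

```text
clock: 11.77
tool_pos: [0.5112, 0.2724, 0.0345]
tool_rot: [-0.77, 0.073, 2.841]
force: [0.3, -0.2, 0.2]
opening: 0.0532
```

```bash
python3 - <<'E'
from h import *
st(); p,d,c=cap('side','s11'); cv2.imwrite('pics/c11.png',cv2.resize(p[80:200,130:290],(800,600)))
E
```

```text
t 11.77 pos [0.5112 0.2724 0.0345] yaw -1.7745 xax [-0.845  0.177 -0.504] F [ 0.27 -0.22  0.24] open 0.0532 q [-0.21  1.28 -0.23  1.01 -0.29  1.76 -2.08]
```

View pics/c11.png

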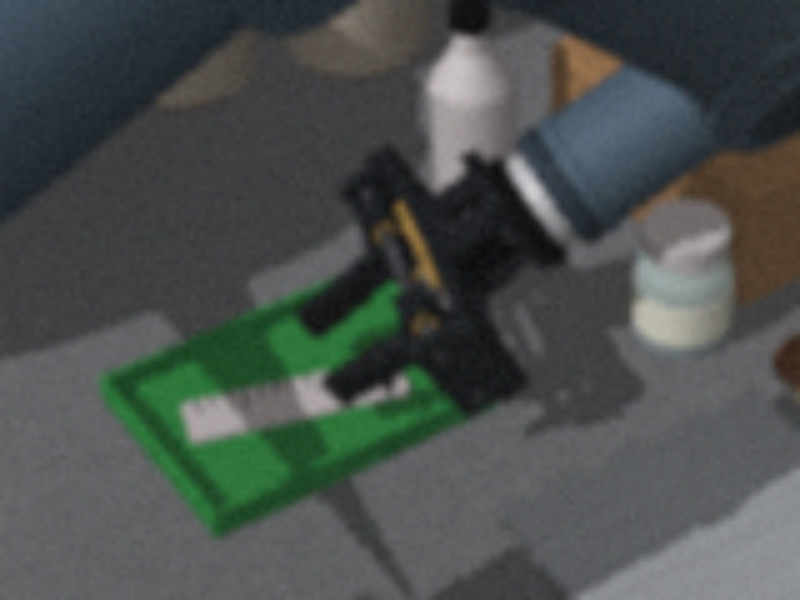

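The gauge lies flat in the tray. I'll retreat upward and head for the stand.

```bash
python3 - <<'E'
from h import *
print(mv([.511,.272,.2])); print(mv([.53,-.28,.26],down(-1.571)))
p,d,c=load('side0');W=world(c,d)
for n,(u,v) in dict(y1=(374,252),y2=(369,262),g1=(374,276),g2=(370,286),st=(329,258),st2=(325,268)).items(): print(n,W[v,u].round(3))
E
```

```text
(array([-8.34, -0.02, 14.31]), array([0., 0., 0.]))
(array([-22.72,  53.63,  13.1 ]), array([-0.1828,  1.0382,  0.1094]))
y1 [ 0.682 -0.322  0.113]
y2 [ 0.681 -0.32   0.071]
g1 [ 0.64  -0.367  0.112]
g2 [ 0.641 -0.367  0.07 ]
st [ 0.582 -0.286  0.12 ]
st2 [ 0.581 -0.283  0.076]
```

>>> play_rows --motion '[-2,0,3.5,0,0,0,-4,0,7,0,0,0,-6,0,10.5,0,0,0,-8.3,0,14.3,0,0,0,-22.7,53.6,13.1,-0.18,1.04,0.11,-22.7,53.6,13.1,-0.18,1.04,0.11,-22.7,53.6,13.1,-0.18,1.04,0.11,-22.7,53.6,13.1,-0.18,1.04,0.11,-22.7,53.6,13.1,-0.18,1.04,0.11,-22.7,53.6,13.1,-0.18,1.04,0.11,-22.7,53.6,13.1,-0.18,1.04,0.11,-22.7,53.6,13.1,-0.18,1.04,0.11,-22.7,53.6,13.1,-0.18,1.04,0.11,-22.7,53.6,13.1,-0.18,1.04,0.11,-22.7,53.6,13.1,-0.18,1.04,0.11,-22.7,53.6,13.1,-0.18,1.04,0.11,-22.7,53.6,13.1,-0.18,1.04,0.11,-22.7,53.6,13.1,-0.18,1.04,0.11,-22.7,53.6,13.1,-0.18,1.04,0.11,-22.7,53.6,13.1,-0.18,1.04,0.11]' --fingers 0.6

```text
clock: 13.48
tool_pos: [0.5296, -0.2796, 0.2597]
tool_rot: [-2.222, 0.005, 2.219]
force: [-0.3, -0.1, -0.1]
opening: 0.0529
```

```bash
python3 - <<'E'
from h import *
st(); cap('wrist','w12'); p,d,c=cap('top','t12'); cv2.imwrite('pics/c12.png',cv2.resize(p[170:280,110:290],(800,489)))
E
```

```text
t 13.48 pos [ 0.5296 -0.2796  0.2597] yaw -1.5745 xax [ 0.001 -0.001 -1.   ] F [-0.29 -0.11 -0.13] open 0.0529 q [ 0.51  0.43 -0.13  1.65  0.06  1.06 -1.22]
```

View pics/w12.png

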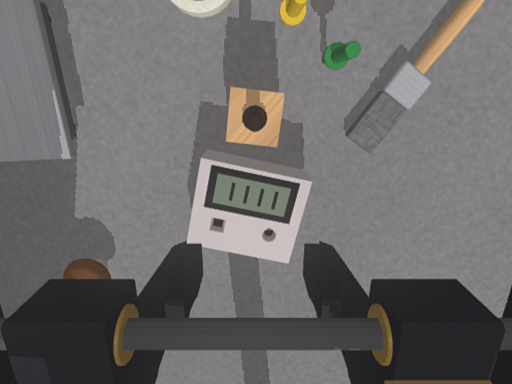

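View pics/c12.png

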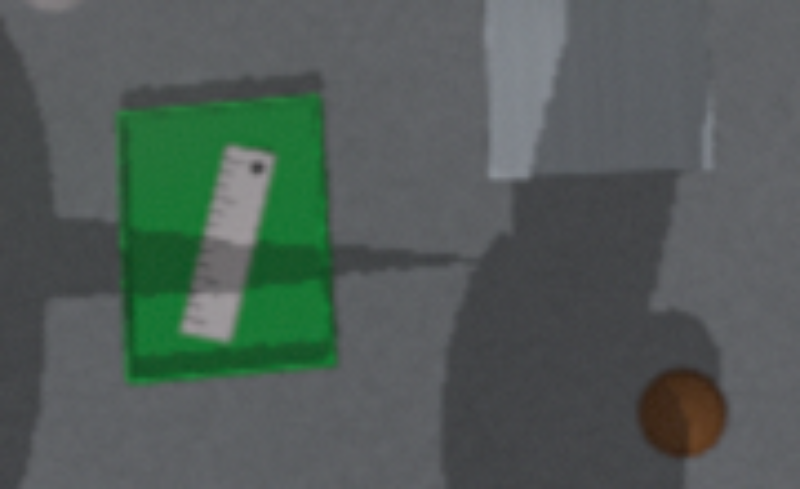

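The gauge lies flat within the tray. The wrist view shows the stylus top at about (255,118), the round key at (269,235) and the square key at (218,225).

```bash
python3 - <<'E'
from h import *
p,d,c=load('w12')
cv2.imwrite('pics/c13.png',cv2.resize(p[80:270,185:320],None,fx=4,fy=4,interpolation=cv2.INTER_CUBIC)[:,:])
W=world(c,d)
m=(W[...,2]>.12)&(W[...,2]<.14); m[:70]=0; m[160:]=0; m[:,:220]=0;m[:,300:]=0
v,u=np.nonzero(m); print('top',len(u),u.mean(),v.mean(),u.min(),u.max(),v.min(),v.max(),ray(c,u.mean(),v.mean(),.13))
g=cv2.cvtColor(p,cv2.COLOR_BGR2GRAY)
for n,(a,b,e,f) in dict(sq=(208,230,214,236),rd=(258,282,224,247)).items():
    k=g[e:f,a:b]<100; v,u=np.nonzero(k); print(n,len(u),u.min()+a,u.max()+a,v.min()+e,v.max()+e)
    print(ray(c,(u.min()+u.max())/2+a,(v.min()+v.max())/2+e,.055))
m=(W[...,2]>.045)&(W[...,2]<.062); m[:150]=0;m[265:]=0;m[:,:180]=0;m[:,320:]=0
cs,_=cv2.findContours(m.astype(np.uint8),cv2.RETR_EXTERNAL,cv2.CHAIN_APPROX_NONE); k=max(cs,key=cv2.contourArea)
r=cv2.minAreaRect(np.array([ray(c,a,b,.055)[:2] for a,b in k[:,0]],np.float32)); print('console',r)
m=(W[...,2]>.06)&(W[...,2]<.078); m[:80]=0;m[155:]=0;m[:,:215]=0;m[:,300:]=0
cs,_=cv2.findContours(m.astype(np.uint8),cv2.RETR_EXTERNAL,cv2.CHAIN_APPROX_NONE); k=max(cs,key=cv2.contourArea)
print('stand',cv2.minAreaRect(np.array([ray(c,a,b,.07)[:2] for a,b in k[:,0]],np.float32)))
E
```

```text
top 213 254.68544600938966 123.27699530516432 247 262 115 131 [ 0.58583591 -0.28156649  0.13      ]
sq 74 213 222 218 227
[ 0.46115605 -0.23698023  0.055     ]
rd 51 264 272 230 236
[ 0.44688869 -0.29800646  0.055     ]
console ((0.473704069852829, -0.2727302312850952), (0.13001875579357147, 0.11268157511949539), 77.3246841430664)
stand ((0.5851480960845947, -0.28162476420402527), (0.05488317459821701, 0.0550297312438488), 83.01496124267578)
```

View pics/c13.png

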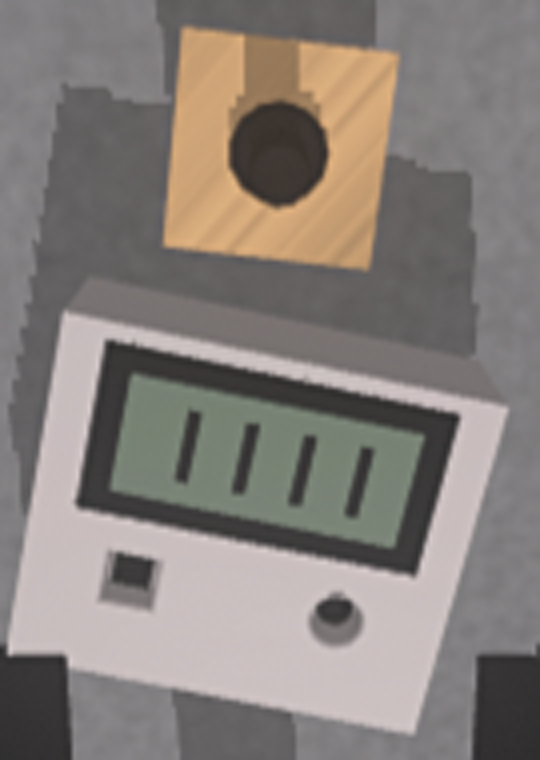

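```bash
python3 - <<'E'
from h import *
p,d,c=load('w12'); print(ray(c,268.9,234.4,.055),ray(c,185+131/4-.4,80+580/4-.4,.055))
print(mv([.5855,-.2816,.17],down(-1.571)),mv([.5855,-.2816,.086],down(-1.571)))
E
```

```text
[ 0.44499992 -0.29912665  0.055     ] [ 0.45839792 -0.23668662  0.055     ]
(array([ 8.97,  0.43, -5.52]), array([ 0.0006, -0.0012, -0.0004])) (array([17.37,  0.42, -5.51]), array([ 0.0006, -0.0012, -0.0004]))
```

Zero well at (0.445, −0.299) agrees across three measures. Going to the stylus.

>>> play_rows --motion '[3,0.4,-2.5,0,0,0,6,0.4,-5.5,0,0,0,8,0.4,-5.5,0,0,0,9,0.4,-5.5,0,0,0,9,0.4,-5.5,0,0,0,11,0.4,-5.5,0,0,0,14,0.4,-5.5,0,0,0,16.5,0.4,-5.5,0,0,0,17.4,0.4,-5.5,0,0,0,17.4,0.4,-5.5,0,0,0]' --fingers 0.6

```text
clock: 14.42
tool_pos: [0.5841, -0.2807, 0.085]
tool_rot: [-2.22, -0.001, 2.223]
force: [-0.3, 0.1, -0.1]
opening: 0.0527
```

>>> play_rows --motion '[0,0,0,0,0,0,0,0,0,0,0,0,0,0,0,0,0,0,0,0,0,0,0,0,0,0,0,0,0,0,0,0,0,0,0,0,0,0,0,0,0,0,0,0,0,0,0,0]' --fingers 0

```text
clock: 15.08
tool_pos: [0.5843, -0.2808, 0.0855]
tool_rot: [2.22, 0.001, -2.222]
force: [-0.7, 0.3, 4.5]
opening: 0.0132
```

```bash
python3 - <<'E'
from h import *
st()
E
```

```text
t 15.08 pos [ 0.5843 -0.2808  0.0855] yaw -1.5703 xax [-0.001  0.    -1.   ] F [-0.7   0.29  4.47] open 0.0132 q [ 0.46  0.72 -0.11  1.63  0.1   0.8  -1.27]
```

>>> play_rows --motion '[-1,0,0,0,0,0,-3,0,0,0,0,0,-5,0,0,0,0,0,-7.5,0,0,0,0,0,-9,0,0,0,0,0,-9,0,0,0,0,0]'

```text
clock: 15.58
tool_pos: [0.5866, -0.2818, 0.1798]
tool_rot: [2.226, -0.002, -2.215]
force: [0.9, -0.6, -0.1]
opening: 0.0133
```

```bash
python3 - <<'E'
from h import *
st(); p,d,c=cap('side','s14'); q,_,_=cap('wrist','w14'); 
cv2.imwrite('pics/c14.png',np.hstack([cv2.resize(p[180:300,270:390],(400,400)),cv2.resize(q[180:384,150:350],(392,400))]))
E
```

```text
t 15.58 pos [ 0.5866 -0.2818  0.1798] yaw -1.5705 xax [ 0.005 -0.002 -1.   ] F [ 0.88 -0.61 -0.15] open 0.0133 q [ 0.46  0.6  -0.12  1.58  0.08  0.96 -1.26]
```

View pics/c14.png

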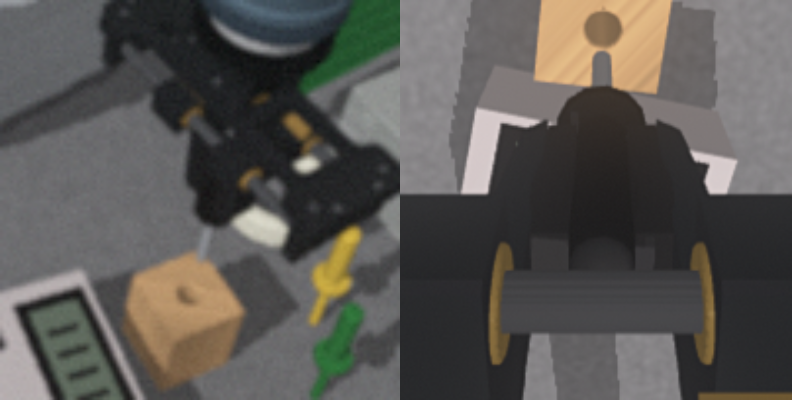

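```bash
python3 - <<'E'
from h import *
pw,dw,cw=load('w14'); ps,ds,cs=load('s14'); s=ctrl.state(); R=Ro.from_rotvec(s['tool_rot'])
cv2.imwrite('pics/c15.png',np.hstack([cv2.resize(pw[190:230,232:272],(400,400),interpolation=cv2.INTER_CUBIC),cv2.resize(ps[235:275,312:352],(400,400),interpolation=cv2.INTER_CUBIC)]))
Ww=world(cw,dw)
for v in range(203,224,2): print(v,[R.inv().apply(Ww[v,u]-s['tool_pos']).round(4).tolist() for u in (250,253,255)])
Ws=world(cs,ds)
for v in range(244,264,2):
    k=[(u,R.inv().apply(Ws[v,u]-s['tool_pos']).round(3).tolist()) for u in range(322,342) if np.abs(Ws[v,u]-[.5866,-.2818,.13]).max()<.035]
    print(v,k[:1],k[-1:])
E
```

```text
203 [[0.1077, -0.0019, 0.0076], [0.1069, 0.0006, 0.0073], [0.107, 0.0024, 0.0074]]
205 [[0.1062, -0.0019, 0.0089], [0.1054, 0.0006, 0.0086], [0.1051, 0.0023, 0.0085]]
207 [[0.0639, -0.0016, -0.0053], [0.0633, 0.0005, -0.0055], [0.064, 0.002, -0.0053]]
209 [[0.0601, -0.0016, -0.0052], [0.0582, 0.0005, -0.006], [0.0603, 0.0019, -0.0052]]
211 [[0.0568, -0.0016, -0.005], [0.055, 0.0005, -0.0057], [0.0555, 0.0019, -0.0055]]
213 [[0.0532, -0.0015, -0.005], [0.0522, 0.0005, -0.0054], [0.0526, 0.0019, -0.0052]]
215 [[0.0489, -0.0015, -0.0052], [0.0475, 0.0005, -0.0058], [0.0483, 0.0018, -0.0055]]
217 [[0.0451, -0.0015, -0.0054], [0.0448, 0.0005, -0.0055], [0.0451, 0.0018, -0.0054]]
219 [[0.0426, -0.0015, -0.005], [0.0403, 0.0005, -0.006], [0.0423, 0.0018, -0.0051]]
221 [[0.0383, -0.0014, -0.0055], [0.0361, 0.0005, -0.0064], [0.0393, 0.0018, -0.005]]
223 [[0.0347, -0.0014, -0.0056], [0.034, 0.0005, -0.0059], [0.0356, 0.0017, -0.0052]]
244 [] []
246 [] []
248 [(331, [0.029, -0.001, -0.002])] [(336, [0.012, 0.012, -0.001])]
250 [(331, [0.033, 0.001, -0.001])] [(333, [0.032, 0.004, -0.004])]
252 [(330, [0.042, 0.0, -0.001])] [(333, [0.038, 0.005, -0.004])]
254 [(330, [0.05, 0.001, -0.002])] [(332, [0.044, 0.006, -0.003])]
256 [(329, [0.06, -0.001, -0.003])] [(332, [0.057, 0.004, -0.007])]
258 [(329, [0.063, 0.002, -0.001])] [(331, [0.063, 0.004, -0.005])]
260 [] []
262 [] []
```

View pics/c15.png

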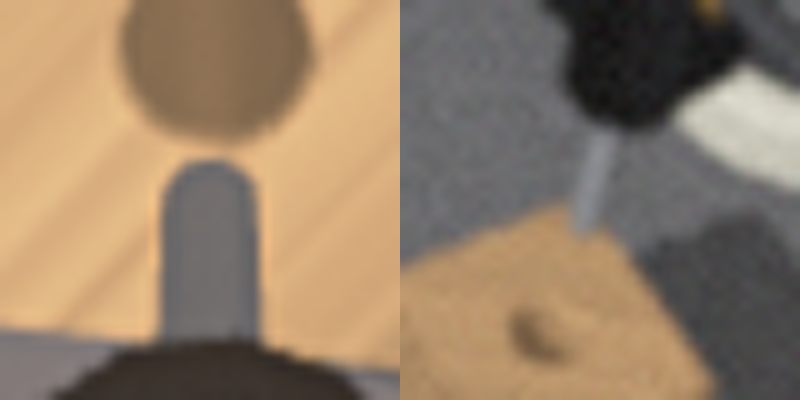

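The crops show the stylus hanging straight along the tool axis, about 2 mm off-centre in +x, with its tip 70 mm below the TCP.

```bash
python3 - <<'E'
from h import *
print(mv([.4432,-.2987,.146],down(-1.5708)))
E
```

```text
(array([ 2.98,  1.77, 14.13]), array([0.0006, 0.0002, 0.0001]))
```

>>> play_rows --motion '[0,0.5,3.5,0,0,0,0,1,7,0,0,0,0.5,1.5,10.5,0,0,0,1.5,1.8,13,0,0,0,3,1.8,14.1,0,0,0,3,1.8,14.1,0,0,0,3,1.8,14.1,0,0,0]'

```text
clock: 16.27
tool_pos: [0.4425, -0.2983, 0.1447]
tool_rot: [-2.217, -0.002, 2.224]
force: [0.7, 0.6, -0.6]
opening: 0.0129
```

```bash
python3 - <<'E'
from h import *
st(); p,d,c=cap('side','s16'); q,dw,cw=cap('wrist','w16'); 
cv2.imwrite('pics/c16.png',np.hstack([cv2.resize(p[250:350,230:330],(400,400),interpolation=cv2.INTER_CUBIC),cv2.resize(q[150:250,202:302],(400,400),interpolation=cv2.INTER_CUBIC)]))
s=ctrl.state()
print('exp zero mouth px',proj(cw,[.445,-.299,.055]),'exp tip px',proj(cw,s['tool_pos']+[.0018,-.0003,-.0705]))
print('side zero mouth px',proj(c,[.445,-.299,.055]),'exp tip px',proj(c,s['tool_pos']+[.0018,-.0003,-.0705]))
E
```

```text
t 16.27 pos [ 0.4425 -0.2983  0.1447] yaw -1.5708 xax [-0.003  0.002 -1.   ] F [ 0.71  0.57 -0.58] open 0.0129 q [ 0.61  0.47 -0.12  1.91  0.08  0.76 -1.13]
exp zero mouth px (np.float64(253.7252690440256), np.float64(199.61844002204222)) exp tip px (np.float64(253.59515279218968), np.float64(206.7007560021484))
side zero mouth px (np.float64(278.1718782948291), np.float64(306.83403977061624)) exp tip px (np.float64(279.45107243426577), np.float64(301.84021004831845))
```

View pics/c16.png

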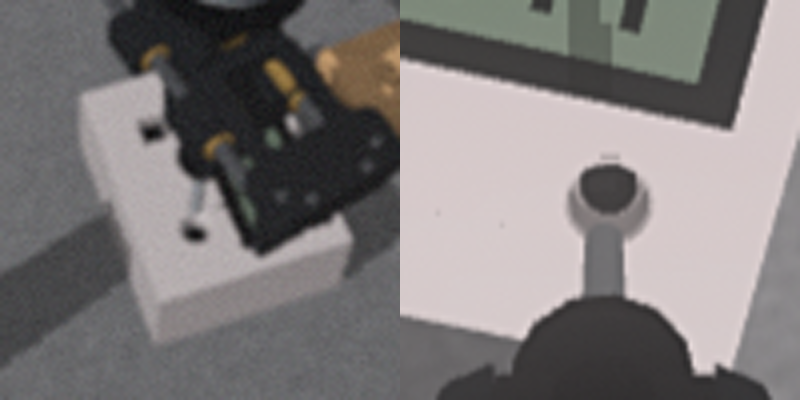

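```bash
python3 - <<'E'
from h import *
p,d,c=load('w16'); s=ctrl.state(); R=Ro.from_rotvec(s['tool_rot'])
for zc in (-.004,-.002,0,.002):
  for L in (.068,.0705): print(zc,L,np.round(proj(c,s['tool_pos']+R.apply([L,0,zc-.0035])),1))
q,dq,cs=load('s16'); a=cv2.resize(q[290:318,262:292],None,fx=20,fy=20,interpolation=cv2.INTER_CUBIC); cv2.imwrite('pics/c17.png',a)
W=world(c,d); print([R.inv().apply(W[v,253]-s['tool_pos']).round(4).tolist() for v in (204,206,208,210,212,216,220)])
E
```

```text
-0.004 0.068 [253.1 200.4]
-0.004 0.0705 [253.1 199.3]
-0.002 0.068 [253.1 203.1]
-0.002 0.0705 [253.1 201.9]
0 0.068 [253.1 205.7]
0 0.0705 [253.1 204.4]
0.002 0.068 [253.2 208.3]
0.002 0.0705 [253.1 207. ]
[[0.104, -0.0001, 0.0086], [0.0668, -0.0001, -0.0037], [0.0625, -0.0001, -0.0038], [0.0578, -0.0001, -0.0042], [0.0544, -0.0001, -0.004], [0.0483, -0.0001, -0.0037], [0.0413, -0.0001, -0.0038]]
```

View pics/c17.png

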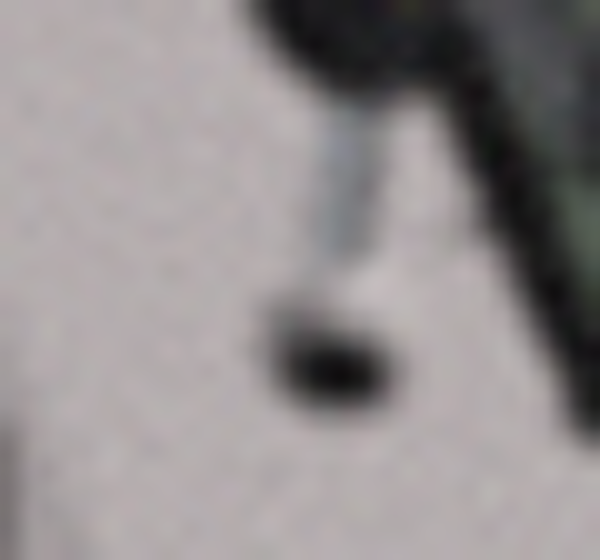

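>>> play_rows --motion '[0,0.07,-0.22,0,0,0,0.5,0.07,-0.22,0,0,0,1.0,0.07,-0.22,0,0,0,1.5,0.07,-0.22,0,0,0,2.0,0.07,-0.22,0,0,0,2.5,0.07,-0.22,0,0,0,2.5,0.07,-0.22,0,0,0]'

```text
clock: 16.95
tool_pos: [0.4465, -0.2988, 0.1198]
tool_rot: [2.22, 0.004, -2.222]
force: [-1.5, 0.0, -1.3]
opening: 0.0129
```

```bash
python3 - <<'E'
from h import *
st(); q,dw,cw=cap('wrist','w18'); p,_,_=cap('side','s18')
cv2.imwrite('pics/c18.png',np.hstack([cv2.resize(p[290:320,262:292],(400,400),interpolation=cv2.INTER_CUBIC),cv2.resize(q[160:240,212:292],(400,400),interpolation=cv2.INTER_CUBIC)]))
E
```

```text
t 16.95 pos [ 0.4465 -0.2988  0.1198] yaw -1.569 xax [-0.001  0.001 -1.   ] F [-1.5   0.02 -1.34] open 0.0129 q [ 0.6   0.52 -0.12  1.92  0.09  0.71 -1.14]
```

View pics/c18.png

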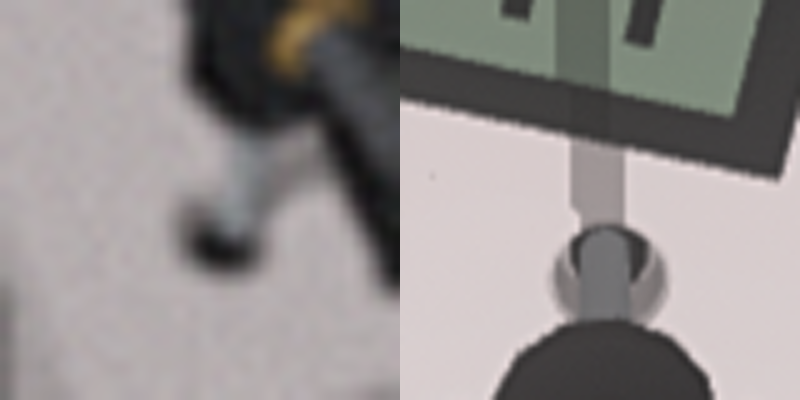

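>>> play_rows --motion '[0.2,0.05,0.1,0,0,0,0.4,0.05,0.1,0,0,0,0.6,0.05,0.1,0,0,0,0.8,0.05,0.1,0,0,0,0.9,0.05,0.1,0,0,0,0.95,0.05,0.1,0,0,0,0.95,0.05,0.1,0,0,0]'

```text
clock: 17.63
tool_pos: [0.4462, -0.2999, 0.1114]
tool_rot: [2.221, 0.002, -2.22]
force: [-0.8, -1.1, 4.1]
opening: 0.013
```

>>> play_rows --motion '[0.15,0,0,0,0,0,0.25,0,0,0,0,0,0.3,0,0,0,0,0,0.35,0,0,0,0,0,0.35,0,0,0,0,0,0.35,0,0,0,0,0]'

```text
clock: 18.13
tool_pos: [0.4475, -0.3003, 0.1103]
tool_rot: [2.223, 0.001, -2.217]
force: [-4.0, 2.4, 23.5]
opening: 0.0133
```

```bash
python3 - <<'E'
from h import *
st();q,dw,cw=cap('wrist','w19'); 
cv2.imwrite('pics/c19.png',cv2.resize(q[150:250,192:312],(600,500),interpolation=cv2.INTER_CUBIC))
E
```

```text
t 18.13 pos [ 0.4475 -0.3003  0.1103] yaw -1.5692 xax [ 0.003 -0.001 -1.   ] F [-4.02  2.4  23.54] open 0.0133 q [ 0.6   0.53 -0.12  1.92  0.09  0.69 -1.14]
```

View pics/c19.png

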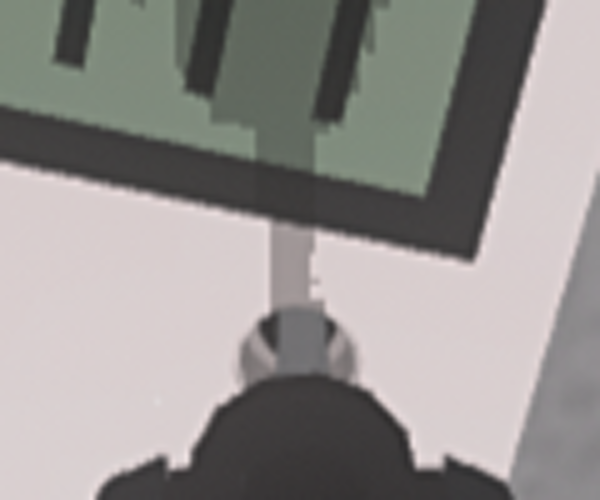

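The wrist view shows the stylus centred in the round well. The force jumped to 23 N at tip z≈0.040, so the key is on its stop. Withdraw.

>>> play_rows --motion '[-0.5,0,0.1,0,0,0,-1.5,0,0.1,0,0,0,-3,0,0.1,0,0,0,-5,0,0.1,0,0,0,-7.5,0,0,0,0,0,-7.5,0,0,0,0,0]'

```text
clock: 18.68
tool_pos: [0.4496, -0.3014, 0.1895]
tool_rot: [2.228, -0.003, -2.209]
force: [0.9, 0.2, 0.4]
opening: 0.013
```

```bash
python3 - <<'E'
from h import *
st();q,dw,cw=cap('wrist','w20'); p,d,c=cap('side','s20')
cv2.imwrite('pics/c20.png',np.hstack([cv2.resize(p[230:330,250:350],(400,400),interpolation=cv2.INTER_CUBIC),cv2.resize(q[150:250,202:302],(400,400),interpolation=cv2.INTER_CUBIC)]))
s=ctrl.state();R=Ro.from_rotvec(s['tool_rot']); W=world(cw,dw)
print([(v,R.inv().apply(W[v,253]-s['tool_pos']).round(4).tolist()) for v in (203,205,206,207,208,210,215,220)])
print(mv([.5855,-.2816,.178],down(-1.5708)))
E
```

```text
t 18.68 pos [ 0.4496 -0.3014  0.1895] yaw -1.5692 xax [ 0.009 -0.004 -1.   ] F [0.91 0.21 0.4 ] open 0.013 q [ 0.61  0.41 -0.13  1.87  0.07  0.85 -1.12]
[(203, [0.1314, 0.0014, 0.0157]), (205, [0.1311, 0.0014, 0.0176]), (206, [0.1303, 0.0014, 0.0183]), (207, [0.0635, 0.0012, -0.0058]), (208, [0.0597, 0.0012, -0.0065]), (210, [0.0572, 0.0012, -0.006]), (215, [0.047, 0.0011, -0.0063]), (220, [0.0384, 0.0011, -0.0063])]
(array([  0.86,  -1.85, -13.78]), array([ 0.0017, -0.0043, -0.0018]))
```

View pics/c20.png

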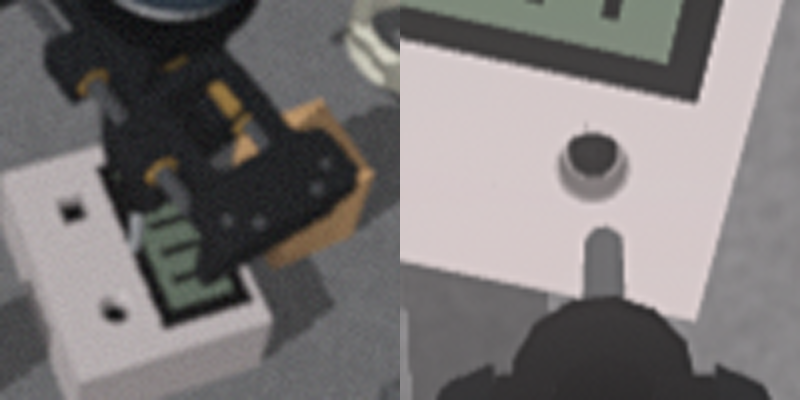

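The key looks as it did before the press, and the stylus is unchanged in the grip. Move over the stand.

>>> play_rows --motion '[0,-0.5,-3.5,0,0,0,0,-1,-7,0,0,0,0.4,-1.5,-10.5,0,-0.004,0,0.9,-1.9,-13.5,0,-0.004,0,0.9,-1.9,-13.6,0,-0.004,0,0.9,-1.9,-13.6,0,-0.004,0,0.9,-1.9,-13.6,0,-0.004,0]'

```text
clock: 19.37
tool_pos: [0.582, -0.2813, 0.176]
tool_rot: [2.217, 0.0, -2.223]
force: [-0.1, 0.4, -0.3]
opening: 0.0132
```

```bash
python3 - <<'E'
from h import *
st();q,dw,cw=cap('wrist','w21'); p,d,c=cap('side','s21')
cv2.imwrite('pics/c21.png',np.hstack([cv2.resize(p[220:300,280:360],(400,400),interpolation=cv2.INTER_CUBIC),cv2.resize(q[150:250,202:302],(400,400),interpolation=cv2.INTER_CUBIC)]))
s=ctrl.state();R=Ro.from_rotvec(s['tool_rot']); W=world(cw,dw)
print([(v,R.inv().apply(W[v,253]-s['tool_pos']).round(4).tolist()) for v in (207,210,220)])
print('hole px',proj(cw,[.5851,-.2816,.07]),proj(c,[.5851,-.2816,.07]))
E
```

```text
t 19.37 pos [ 0.582  -0.2813  0.176 ] yaw -1.5694 xax [-0.003 -0.001 -1.   ] F [-0.14  0.38 -0.28] open 0.0132 q [ 0.47  0.6  -0.13  1.59  0.09  0.95 -1.26]
[(207, [0.0676, -0.0008, -0.0038]), (210, [0.0615, -0.0008, -0.0039]), (220, [0.0431, -0.0008, -0.0042])]
hole px (np.float64(253.15381444566736), np.float64(190.4877257636157)) (np.float64(325.52364540417045), np.float64(268.1180589856638))
```

View pics/c21.png

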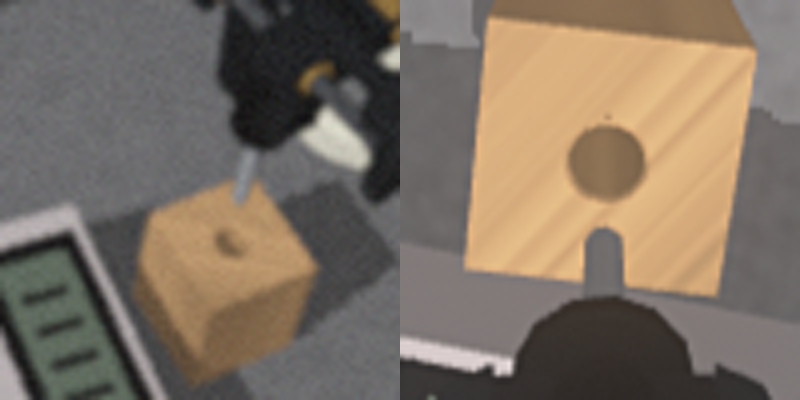

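>>> play_rows --motion '[0,0.04,-0.28,0,0,0,0.7,0.04,-0.28,0,0,0,1.5,0.04,-0.28,0,0,0,2.3,0.04,-0.28,0,0,0,3.1,0.04,-0.28,0,0,0,3.9,0.04,-0.28,0,0,0,4.7,0.04,-0.28,0,0,0,4.7,0.04,-0.28,0,0,0]'

```text
clock: 20.13
tool_pos: [0.5833, -0.282, 0.1277]
tool_rot: [2.216, -0.0, -2.226]
force: [0.0, -1.3, -0.7]
opening: 0.0133
```

```bash
python3 - <<'E'
from h import *
st();q,dw,cw=cap('wrist','w22'); p,d,c=cap('side','s22')
cv2.imwrite('pics/c22.png',np.hstack([cv2.resize(p[230:310,280:360],(400,400),interpolation=cv2.INTER_CUBIC),cv2.resize(q[150:250,202:302],(400,400),interpolation=cv2.INTER_CUBIC)]))
E
```

```text
t 20.13 pos [ 0.5833 -0.282   0.1277] yaw -1.5706 xax [-0.005 -0.001 -1.   ] F [ 0.02 -1.28 -0.66] open 0.0133 q [ 0.46  0.66 -0.12  1.61  0.1   0.87 -1.27]
```

View pics/c22.png

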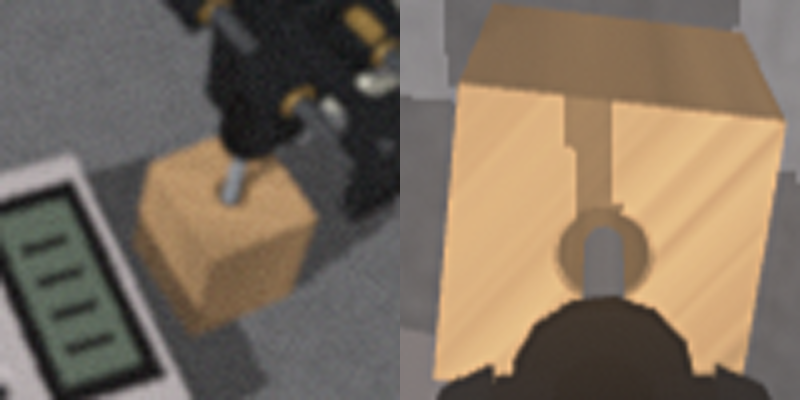

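The tip is inside the hole. Continue down.

>>> play_rows --motion '[0.8,0,-0.1,0,0,0,1.6,0,-0.1,0,0,0,2.4,0,-0.1,0,0,0,3.2,0,-0.1,0,0,0,3.8,0,-0.1,0,0,0,4.1,0,-0.1,0,0,0,4.15,0,-0.1,0,0,0,4.15,0,-0.1,0,0,0]'

```text
clock: 20.9
tool_pos: [0.5852, -0.2825, 0.0879]
tool_rot: [2.218, -0.002, -2.224]
force: [0.0, -0.1, -0.2]
opening: 0.0132
```

>>> play_rows --motion '[0.15,0,0,0,0,0,0.25,0,0,0,0,0,0.25,0,0,0,0,0,0.25,0,0,0,0,0]'

```text
clock: 21.23
tool_pos: [0.5854, -0.2826, 0.0856]
tool_rot: [2.218, -0.002, -2.223]
force: [-0.0, 0.0, -0.3]
opening: 0.013
```

```bash
python3 - <<'E'
from h import *
st();p,d,c=cap('side','s23')
cv2.imwrite('pics/c23.png',cv2.resize(p[230:310,280:360],(500,500),interpolation=cv2.INTER_CUBIC))
E
```

```text
t 21.23 pos [ 0.5854 -0.2826  0.0856] yaw -1.5707 xax [-0.002 -0.002 -1.   ] F [-0.05  0.01 -0.28] open 0.013 q [ 0.46  0.72 -0.11  1.63  0.11  0.8  -1.28]
```

View pics/c23.png

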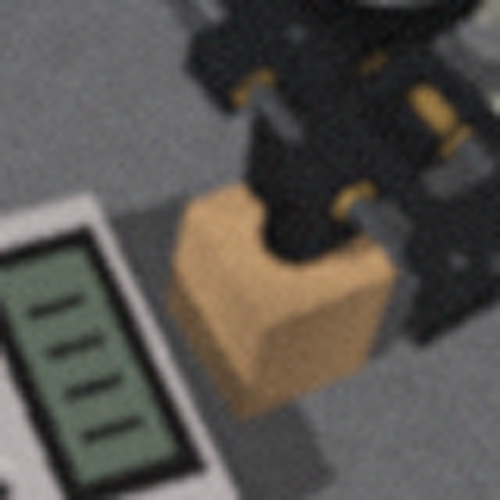

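>>> play_rows --motion '[0.1,0,0,0,0,0,0.15,0,0,0,0,0,0.15,0,0,0,0,0]'

```text
clock: 21.53
tool_pos: [0.5855, -0.2826, 0.0855]
tool_rot: [2.218, -0.002, -2.223]
force: [-4.9, 1.0, 10.3]
opening: 0.0129
```

>>> play_rows --motion '[0,0,0,0,0,0,0,0,0,0,0,0,0,0,0,0,0,0,0,0,0,0,0,0,0,0,0,0,0,0,0,0,0,0,0,0]' --fingers 0.6

```text
clock: 22.03
tool_pos: [0.5854, -0.2825, 0.0853]
tool_rot: [2.218, -0.002, -2.223]
force: [0.2, -0.1, -0.5]
opening: 0.0507
```

>>> play_rows --motion '[-2,0,0,0,0,0,-5,0,0,0,0,0,-9,0,0,0,0,0,-13,0,1,0,0,0,-16,0,3,0,0,0,-17,0,5,0,0,0,-17,0,5.5,0,0,0,-17,0,5.5,0,0,0]'

```text
clock: 22.7
tool_pos: [0.5298, -0.2829, 0.2557]
tool_rot: [2.219, -0.004, -2.223]
force: [0.6, -0.2, -0.8]
opening: 0.0528
```

```bash
python3 - <<'E'
from h import *
st();q,dw,cw=cap('wrist','w24'); p,d,c=cap('side','s24'); t,dt,ct=cap('top','t24')
cv2.imwrite('pics/c24.png',np.hstack([cv2.resize(p[220:320,250:350],(400,400),interpolation=cv2.INTER_CUBIC),cv2.resize(q[80:260,180:340],(355,400))]))
W=world(cw,dw)
m=(W[...,2]>.11)&(W[...,2]<.14); m[:60]=0; m[180:]=0; m[:,:215]=0;m[:,310:]=0
v,u=np.nonzero(m); print('top',len(u),u.mean(),v.mean(),ray(cw,u.mean(),v.mean(),.13),W[m].max(0), np.median(W[m],0))
W=world(ct,dt); m=(t.min(2)>110)&(np.abs(W[...,0]-.4975)<.09)&(np.abs(W[...,1]-.276)<.065); print('gauge z',np.percentile(W[m][:,2],[5,50,95]),m.sum())
cv2.imwrite('pics/t24b.png',cv2.resize(t,(800,600)))
E
```

```text
t 22.7 pos [ 0.5298 -0.2829  0.2557] yaw -1.5723 xax [-0.002 -0.002 -1.   ] F [ 0.6  -0.19 -0.83] open 0.0528 q [ 0.51  0.44 -0.13  1.65  0.07  1.06 -1.21]
top 232 251.5905172413793 121.94396551724138 [ 0.58705274 -0.28221966  0.13      ] [ 0.59297731 -0.27564283  0.13218185] [ 0.58698422 -0.28254263  0.12966204]
gauge z [0.00178633 0.00691347 0.01219775] 335
```

View pics/c24.png

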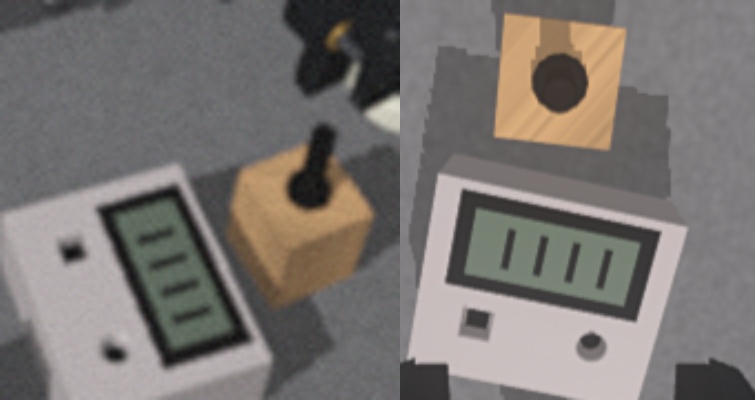

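View pics/t24b.png

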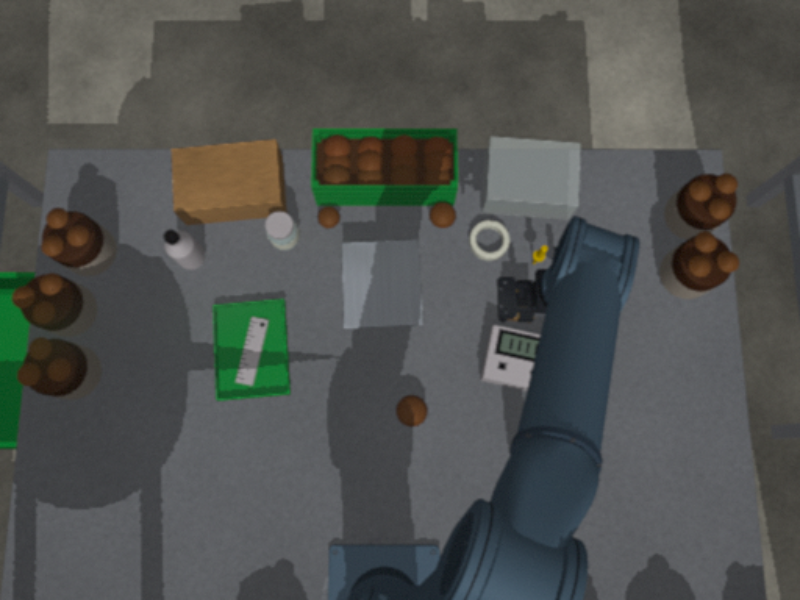

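The stylus stands upright in its stand with its top at z 0.130. The gauge is flat in the tray, the round key looks raised, and the other objects are where they were. Handing in.

```bash
python3 - <<'E'
from h import *
print(ctrl.sign_off()); st()
E
```

```text
the job is handed in; nothing more can be done
None
the job is handed in; nothing more can be done
```

The scale is zeroed: the gauge is in the tray, the zero key was pressed home with the stylus, and the stylus is back in its stand. I handed the job in at about 23 s on the robot clock; no verdict is reported.

- **Gauge:** I slid it about 58 mm toward the robot. It then tipped off the plate edge during the first grasp, most likely because a finger came down before it had fully opened. It came to rest upright against the edge. I pinched it there, tilted the gripper and laid it in the tray. My last check put it inside the walls with a median top height of about 7 mm, which is flat on the floor.
- **Zero key:** I pressed only the key in the round well. The force rose to about 23 N with the tip near z = 0.040, so the key was on its stop. It looked raised again afterwards.
- **Stylus:** My last check had it upright with its top at z = 0.130, within about 2 mm of the stand's centre.
- **Bystanders:** Those the last top view showed are where they were. The arm hid the brush and the green look-alike, so I did not check those two at the end.
- **One disagreement:** two depth readings of the stylus in the grip differed by about 2 mm, probably because the arm was still settling. The camera images decided it.

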